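# Pack the bread carrier, press its lid seal, lay out the buns

### The job

Make up the bread order: lay the long rolls lying on the counter in the grey carrier and the round buns in the wooden tray, and once all the rolls are in, shut the carrier's lid gently without slamming it. Then take the stylus from its holder and draw its tip slowly and steadily (about 3 to 4 cm a second) along the seam round the lid, down on the black seal all the way, from the hinge end of the side near the robot, round both corners, to the hinge end of the far side. Stand the stylus back upright in its holder, fully down, and leave the mug, jam jar and butter dish where they are.

Things in the scene. Friction and masses are not known exactly. Their poses are not given: they have to be found in the camera images.
- carrier: grey thick-walled bread carrier with hinged lid, fixed; 236 (its x, roughly away from the robot) x 256 (its y, roughly to the robot's left) x 80 high. Origin: centre of its underside, z up. Inner space 170 (x) x 190 (y), inner floor at 10. Lid shut, a seam 11 wide, 8 deep (floor at 72: black, gently rounded rubber seal) runs in a U round the lid's near, +y and far sides, between lid and rim
- lid (a joint): angle of the carrier's lid: 0 shut, about 1.6 standing open; hinged along the carrier's -y side (robot's right). A plain plate 186 wide, 8 thick, no handle, its top flush with the rim (80) when shut. A stiff hinge holds it at any angle; 2 to 4 N at the free edge swing it: push its outer face over, then press it down from above
- lid_hinge (a point): on the hinge axis at its middle, 118 to the -y side of the carrier's origin and 80 above it, level with the lid's outer (top) face
- lid_edge (a point): middle of the lid's free edge on the outer (top) face, 221 from lid_hinge
- tray: open pale-wood tray for the buns, fixed to the counter; outside 260 (its x) x 130 (its y) x 45 high, walls and floor about 6. Origin: centre of its underside, z up
- holder: wooden block 70 x 70 x 75 high, fixed, with a square pocket 29 mm wide and 65 deep in the middle of its top, in which the stylus stands tip down. Origin: centre of its underside, z up; x and y along its sides and the pocket's
- stylus: seal-pressing stylus: square black handle 25 x 25 (sides along its own x and y, with 2 mm rounded edges), from 35 to 120 above the tip, below it a cone (12 to 35) and a thin steel nib 6 mm in diameter with a round end; about 90 g. Stands in the holder, tip 10 above the holder's underside, its top 55 mm clear. Origin: the very tip of the nib; z points up along the handle
- stylus_tip (a point): the tip of the stylus (same point as its origin)
- seam0 (a point): point on the seam at the near-side hinge end. Lies on the seal, midway across its width, 72 above the carrier's underside, 33 short of the hinge axis. The seam runs straight from each point to the next, seam0 to seam6, turning square at seam2 and seam4
- seam1 (a point): point on the seam at the middle of the near side. Lies on the seal, midway across its width, 72 above the carrier's underside. The seam runs straight from each point to the next, seam0 to seam6, turning square at seam2 and seam4
- seam2 (a point): point on the seam at the near corner. Lies on the seal, midway across its width, 72 above the carrier's underside. The seam runs straight from each point to the next, seam0 to seam6, turning square at seam2 and seam4
- seam3 (a point): point on the seam at the middle of the side across from the hinge. Lies on the seal, midway across its width, 72 above the carrier's underside. The seam runs straight from each point to the next, seam0 to seam6, turning square at seam2 and seam4
- seam4 (a point): point on the seam at the far corner. Lies on the seal, midway across its width, 72 above the carrier's underside. The seam runs straight from each point to the next, seam0 to seam6, turning square at seam2 and seam4
- seam5 (a point): point on the seam at the middle of the far side. Lies on the seal, midway across its width, 72 above the carrier's underside. The seam runs straight from each point to the next, seam0 to seam6, turning square at seam2 and seam4
- seam6 (a point): point on the seam at the far-side hinge end. Lies on the seal, midway across its width, 72 above the carrier's underside, 33 short of the hinge axis. The seam runs straight from each point to the next, seam0 to seam6, turning square at seam2 and seam4
- roll1: a long crusty bread roll with slanting scores, 120 long (its own x) x 45 wide x 42 high with rounded edges, about 90 g, rigid. Origin: centre of its underside, z up. May be absent (None)
- roll2: a long crusty bread roll with slanting scores, 120 long (its own x) x 45 wide x 42 high with rounded edges, about 90 g, rigid. Origin: centre of its underside, z up. May be absent (None)
- bun1: a round domed bread bun, 64 mm in diameter (upright flank from 6 to 30 mm up), 49 high, about 60 g, rigid. Origin: centre of its underside, z up. May be absent (None)
- bun2: a round domed bread bun, 64 mm in diameter (upright flank from 6 to 30 mm up), 49 high, about 60 g, rigid. Origin: centre of its underside, z up. May be absent (None)
- bun3: a round domed bread bun, 64 mm in diameter (upright flank from 6 to 30 mm up), 49 high, about 60 g, rigid. Origin: centre of its underside, z up. May be absent (None)
- mug: bystander: white mug, 80 across, 75 high; origin centre of underside
- jam: bystander: amber jam jar, 68 across, 100 high; origin centre of underside
- butter: bystander: white butter dish 110 x 70 x 50; origin centre of underside
There are look-alikes about, which are no part of the job. Leave any red or turquoise look-alike of the bun2 alone.

How it is judged:
By the outcome, as a careful person would: the job done as asked, in the order asked, and still so for the second after the job is handed in, with the robot touching nothing.
Of roll1, roll2 only 1 to 2 are there at a start; the rules pass over those that are not, and their reading is None.
Of bun1, bun2, bun3 only 2 to 3 are there at a start; the rules pass over those that are not, and their reading is None.
At some moment in a run one of roll1, roll2, bun1, bun2, bun3 may be knocked a few centimetres aside while the robot is not near it.
It also fails if it takes over 210 s, if anything falls off the work surface, if the arm or the gripper's body presses on something with over 40 N, if the wrist force passes 120 N, or if a joint passes its speed limit or range.

### The arm

A 6-joint arm with a two-finger parallel gripper is mounted at the origin on the work surface. World frame = base frame: x ahead of the robot, y to its left, z up, the work surface at z = 0. Lengths are in m, angles in rad, forces in N, time in s.
With the tool pointing down it reaches from about 0.3 to 0.775 m from the base axis. Payload 14.6 kg.
Tool frame: the origin (TCP) lies midway between the tips of the shut fingers; the grasp point (between the pads) lies 19 mm behind it; z points along the fingers, y is the line along which they close (so a half turn about z gives the same grasp; the last joint's range is limited). The gripper opens to 94 mm and grips with 3 to 60 N. Pads are 16 mm wide; open, the fingers measure 119 mm over their backs; the gripper's body (75 mm by 177 mm) begins 78 mm behind the grasp point.
Start: joints at [1.225, 0.3, 1.521, -0, 1.321, -0.067], TCP at [0.151, 0.529, 0.205] pointing down, gripper open.
Joint ranges: [-3.03, 3.03], [-0.79, 2.21], [0.23, 2.52], [-1.04, 4.18], [0, 3.07], [-2.55, 2.55]. Speed limits (rad/s): [2.22, 2.22, 2.57, 3.14, 3.14, 3.14].

### API

Orientations are given as [roll, pitch, yaw] about the fixed x, y, z axes, in that order (R = Rz(yaw) Ry(pitch) Rx(roll)).
In Python, from station import telemetry, optics, ctrl gives the robot as it stands.
- The arm moves only by the tool carry_out, never from a script. Its argument "plan" is a list that holds one entry, the list of rows, each a list of 7 numbers: the shift along the tool's x, y, z in mm, then the turn, a rotation vector about the tool's x, y, z in rad, then the finger opening in mm, from 0 to 94. A call has 1 to 20 rows; each row shifts and turns the commanded pose from where the row before left it, along the tool's axes as they then stand; what a row does not reach is not made up. A row lasts 1/12 s, in which the tool goes at most 41.7 mm and 7.16 degrees, less where a joint would pass 70% of its speed; a pose out of reach is approached as far as the arm can. A call with a gripper value outside its range is refused whole. The fingers move at their own pace and stop on an object; "squeeze" is the grip in N (left out, the last holds). Time passes only in rows, so rows that do not move let the fingers close. It gives the time, the measured TCP pose, the force, the opening and the grip force at its end, in the units of the state.
- telemetry.get_obs(): the state, without advancing time (a new reading comes with each control period).
- optics.camera(name): name is "scene" or "side" or "wrist"; returns a dict with "pixels" (480x640x3 uint8, red, green, blue), "intrinsics" (3x3 intrinsics, pixels), "origin" and "rotation" of the camera in the world. Camera axes: x right, y down, z forward; pixel columns grow to the right and rows downward; lengths in m; the calibration is good to about 2 mm. A picture is of the moment at which its call begins. There is no depth.
- ctrl.hand_in(): hands the job in; it is judged then, once.
The state is a dict: "time_s": time; "qpos": joint angles; "joint_vel": joint speeds; "tau": joint torques, N m; "ee_pos": TCP position; "eef_rot": TCP orientation; "force": force on the tool from outside, world axes, zero at the start; "moment": the same for the moment, N m; "grip_width": finger opening in m; "grip_force": force on a finger pad.
Only numpy, scipy, OpenCV 4.12 (cv2) and the standard library are available. Lean on these libraries where they do the work, as an engineer would, in place of code of your own. Each camera call takes 0.05 s, during which the arm holds its last target. There are 200 camera calls.

## Working session

There is one attempt and no reset: what is moved stays moved. The work goes in short steps, Python scripts to look and compute and a tool call to move; the robot and the scene stay as the last step left them, time stands still between calls to the robot, and variables do not carry over. Pictures are saved under pics/ and viewed, at most 14 in all, crops included, and the job is handed in when it is done.

Besides the shell and the picture viewer there is one more tool, called after "Emit:" as name([rows], argument=value, ...), one row to a line, values as JSON. carry_out: Moves the arm, as the interface text tells. Its arguments: {"type":"object","properties":{"plan":{"type":"array","items":{"type":"array","items":{"type":"array","items":{"type":"number"}}}},"squeeze":{"type":"number"}},"required":["plan"]}

```bash
ls; mkdir -p pics
cat > h.py <<'E'
import numpy as np, cv2
from scipy.spatial.transform import Rotation as R
from station import telemetry, optics, ctrl
def snap(n,f):
    c=optics.camera(n); cv2.imwrite('pics/'+f,cv2.cvtColor(c['pixels'],cv2.COLOR_RGB2BGR))
    np.savez('pics/'+f+'.npz',K=c['intrinsics'],o=c['origin'],r=c['rotation']); return c
def ray(f,u,v,z):
    c=np.load('pics/'+f+'.npz'); d=c['r']@np.linalg.inv(c['K'])@[u,v,1.]; o=c['o']; return o+d*(z-o[2])/d[2]
def proj(f,p):
    c=np.load('pics/'+f+'.npz'); q=c['K']@(c['r'].T@(np.array(p,float)-c['o'])); return (q[:2]/q[2]).round(1)
E
python3 - <<'E'
from h import *
print(telemetry.get_obs())
for n in('scene','side','wrist'):
    c=snap(n,n+'0.png'); print(n,c['intrinsics'].tolist(),c['origin'],c['rotation'].round(3).tolist())
E
```

```text
pics
{'time_s': 0.0, 'qpos': array([ 1.22542360e+00,  3.00478318e-01,  1.52155266e+00, -3.16722287e-05,
        1.32069589e+00, -6.65765131e-02]), 'joint_vel': array([ 9.58076570e-04, -1.71545700e-03,  1.22082042e-03,  1.91322438e-05,
        1.71976539e-04,  1.51246400e-03]), 'tau': array([-2.14758670e-04, -5.31811917e+01, -3.52731693e+01,  7.06837233e-02,
        2.44475668e-02, -1.32250907e-04]), 'ee_pos': array([0.15127251, 0.52852704, 0.20489439]), 'eef_rot': array([-3.14045892e+00, -4.48458041e-05,  2.86280427e+00]), 'force': array([-0.12205687,  0.61253579, -0.36442217]), 'moment': array([0.01336973, 0.02900456, 0.02809012]), 'grip_force': 0.0, 'grip_width': 0.09405445418732523}
scene [[497.16844780914374, 0.0, 323.6790222677587], [0.0, 497.16844780914374, 240.6188633766294], [0.0, 0.0, 1.0]] [1.34016711 0.51420337 0.71155985] [-2.139, -0.023, 2.124]
side [[462.8859201956462, 0.0, 314.85059327109934], [0.0, 462.8859201956462, 240.76776768575795], [0.0, 0.0, 1.0]] [0.13820513 1.07747605 0.72787192] [-2.086, 0.017, -2.809]
wrist [[393.911619156699, 0.0, 315.0517241228466], [0.0, 393.911619156699, 235.97979446451473], [0.0, 0.0, 1.0]] [0.07649375 0.54919237 0.38395803] [2.873, 0.001, 1.292]
```

```bash
sed -i "s/r=c\['rotation'\])/r=R.from_euler('xyz',c['rotation']).as_matrix())/" h.py
python3 - <<'E'
from h import *
for n in('scene','side','wrist'):
    f=n+'0.png'; z=dict(np.load(f'pics/{f}.npz')); z['r']=R.from_euler('xyz',z['r']).as_matrix(); np.savez(f'pics/{f}.npz',**z)
    print(n,proj(f,[0.151,.529,.205]),ray(f,320,240,0))
E
```

```text
scene [599.6 196. ] [ 0.38505545 -0.06772924  0.        ]
side [429.6 367.9] [ 5.56651343e-01 -1.44320938e-01  1.11022302e-16]
wrist [317.7 291.1] [0.18328286 0.52338807 0.        ]
```

View pics/scene0.png

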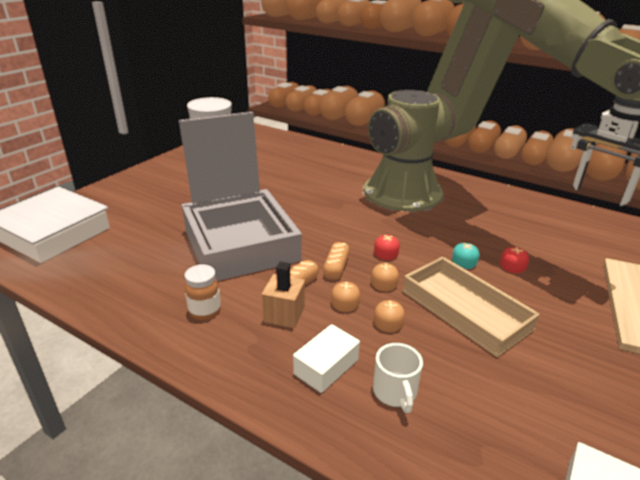

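View pics/side0.png

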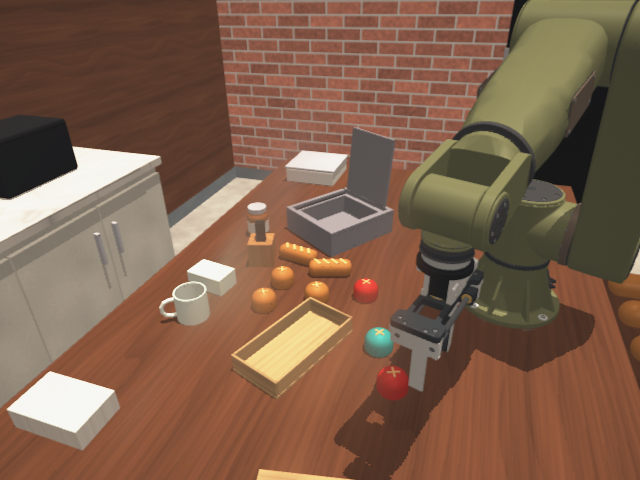

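```bash
cat >> h.py <<'E'
def tri(obs):
    A=np.zeros((3,3));b=np.zeros(3)
    for f,u,v in obs:
        c=np.load('pics/'+f+'.npz'); d=c['r']@np.linalg.inv(c['K'])@[u,v,1.]; d/=np.linalg.norm(d)
        P=np.eye(3)-np.outer(d,d);A+=P;b+=P@c['o']
    return np.linalg.solve(A,b)
E
python3 - <<'E'
from h import *
s,d='scene0.png','side0.png'
for n,a,b in [('A',(385,277),(316,292)),('B',(346,296),(282,278)),('C',(389,316),(264,299)),('roll1',(337,261),(330,268)),('roll2',(303,273),(298,254)),('stylustop',(284,265),(260,220)),
 ('lidTL',(182,118),(352,130)),('lidTR',(252,114),(392,145)),('carr +y near',(298,236),(392,212)),('carr +y far',(211,258),(335,237)),('-y far',(183,213),(288,213))]:
    print(n,tri([(s,*a),(d,*b)]).round(3), ray(s,*a,.08).round(3),ray(d,*b,.08).round(3))
for n,u,v in [('tl',435,260),('tr',535,316),('br',498,349),('bl',404,286)]: print(n,ray(s,u,v,.045).round(3))
for n,u,v in [('h',264,285),('h',282,300),('h',305,278),('mug',399,355)]: print(n,ray(s,u,v,.075).round(3))
for n,u,v in [('butter',330,350)]: print(n,ray(s,u,v,.05).round(3))
o=telemetry.get_obs(); print(R.from_euler('xyz',o['eef_rot']).as_matrix().round(3))
E
```

```text
A [0.466 0.16  0.023] [0.54  0.191 0.08 ] [0.44  0.232 0.08 ]
B [0.577 0.12  0.021] [0.642 0.153 0.08 ] [0.54  0.201 0.08 ]
C [0.583 0.226 0.021] [0.649 0.252 0.08 ] [0.546 0.295 0.08 ]
roll1 [0.468 0.032 0.019] [0.545 0.075 0.08 ] [0.439 0.121 0.08 ]
roll2 [0.573 0.004 0.033] [0.624 0.037 0.08 ] [0.543 0.081 0.08 ]
stylustop [0.679 0.026 0.133] [ 0.622 -0.014  0.08 ] [ 0.729 -0.074  0.08 ]
lidTL [ 0.52  -0.381  0.301] [ 0.054 -0.892  0.08 ] [ 0.71  -1.098  0.08 ]
lidTR [ 0.37  -0.288  0.291] [-0.135 -0.707  0.08 ] [ 0.478 -0.92   0.08 ]
carr +y near [ 0.364 -0.169  0.046] [ 0.507 -0.056  0.08 ] [ 0.35 -0.25  0.08]
carr +y far [ 0.552 -0.306 -0.064] [ 0.69  -0.164  0.08 ] [ 0.475 -0.04   0.08 ]
-y far [ 0.677 -0.226  0.105] [ 0.578 -0.362  0.08 ] [ 0.664 -0.146  0.08 ]
tl [0.369 0.243 0.045]
tr [0.447 0.488 0.045]
br [0.583 0.45  0.045]
bl [0.503 0.222 0.045]
h [ 0.698 -0.011  0.075]
h [0.717 0.049 0.075]
h [0.631 0.047 0.075]
mug [0.728 0.309 0.075]
butter [0.762 0.189 0.05 ]
[[-0.961  0.275 -0.   ]
 [ 0.275  0.961 -0.001]
 [ 0.    -0.001 -1.   ]]
```

Add to h.py:
```python
def go(*wps):
    "tool-frame shift from current pose through waypoints (x,y,z[mm],yaw deg); shifts before turn, tool down"
    o=telemetry.get_obs(); p=o['ee_pos']*1000; Rm=R.from_euler('xyz',o['eef_rot'])
    print('at',p.round(1),'rpy',np.degrees(o['eef_rot']).round(2),'F',o['force'].round(1),'w',(o['grip_width']*1000).round(1),'g',round(float(o['grip_force']),1),'t',round(o['time_s'],2))
    for x,y,z,yaw in wps:
        d=Rm.inv().apply(np.array([x,y,z])-p); Rn=R.from_euler('xyz',[180,0,yaw],degrees=True); t=(Rm.inv()*Rn).as_rotvec()
        print('to',(x,y,z,yaw),'shift',d.round(1),'|',round(float(np.linalg.norm(d)),1),'turn',t.round(3)); p=np.array([x,y,z],float);Rm=Rn
```

```text
(no output)
```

Emit:
carry_out([
  [[-26,-20.2,-10.8,0,0,0,94],[-26,-20.2,-10.8,0,0,0,94],[-26,-20.2,-10.8,0,0,0,94],[-26,-20.2,-10.8,0,0,0,94],[-26,-20.2,-10.8,0,0,0,94],[-26,-20.2,-10.8,0,0,0,94],[-26,-20.2,-10.8,0,0,0,94],[-26,-20.2,-10.8,0,0,0,94],[-26,-20.2,-10.8,0,0,0,94],[-26,-20.2,-10.8,0,0,0,94],[-26,-20.2,-10.8,0,0,0,94],[-26,-20.2,-10.8,0,0,0,94],[-26,-20.2,-10.8,0,0,0,94],[-26,-20.2,-10.8,0,0,0,94],[-26,-20.2,-10.8,0,0,0,94],[-26,-20.2,-10.8,0,0,0,94],[-26,-20.2,-10.8,0,0,0,94],[-26,-20.2,-10.8,0,0,0,94]],
])

```text
time_s: 1.65
ee_pos: [0.5018, 0.0488, 0.4003]
eef_rot: [-3.142, -0.0, 2.863]
force: [0.4, 0.4, -0.4]
grip_width: 0.094
grip_force: 0.0
```

Emit:
carry_out([
  [[0,0,0,0,0,-0.093,94],[0,0,0,0,0,-0.093,94],[0,0,0,0,0,-0.093,94],[0,0,0,0,0,0,94],[0,0,0,0,0,0,94],[0,0,0,0,0,0,94]],
])

```text
time_s: 2.15
ee_pos: [0.5012, 0.0505, 0.3998]
eef_rot: [-3.142, -0.0, 3.139]
force: [0.1, -0.4, 0.0]
grip_width: 0.0938
grip_force: 0.0
```

Run:
```python
from h import *
snap('wrist','w1.png'); go((500,50,400,180)); snap('scene','s1.png')
```

```text
Traceback (most recent call last):
  File "h.py", line 20, in go
    print('at',p.round(1),'rpy',np.degrees(o['eef_rot']).round(2),'F',o['force'].round(1),'w',(o['grip_width']*1000).round(1),'g',round(float(o['grip_force']),1),'t',round(o['time_s'],2))
                                                                                              ^^^^^^^^^^^^^^^^^^^^^^^^^^^^
AttributeError: 'float' object has no attribute 'round'
```

View pics/w1.png

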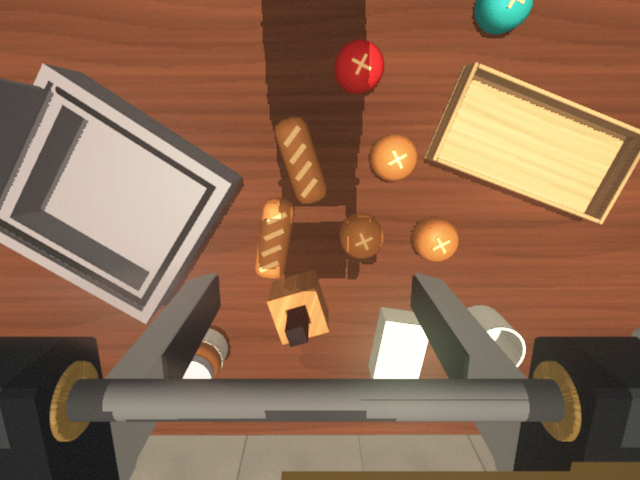

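```bash
sed -i "s/(o\['grip_width'\]\*1000).round(1)/round(o['grip_width']*1000,1)/" h.py
python3 - <<'E'
from h import *
im=cv2.imread('pics/w1.png')
cv2.imwrite('pics/w1c.png',cv2.resize(im[105:355,250:470],None,fx=2.4,fy=2.4,interpolation=cv2.INTER_CUBIC))
cv2.imwrite('pics/w1d.png',cv2.resize(im[50:340,0:260],None,fx=2,fy=2,interpolation=cv2.INTER_CUBIC))
go((500,50,400,180))
E
```

```text
at [501.2  50.5 399.8] rpy [180.    -0.   179.88] F [0.3 0.4 1. ] w 93.9 g 0.0 t 2.2
to (500, 50, 400, 180) shift [ 1.2 -0.5 -0.2] | 1.3 turn [ 0.    -0.    -0.002]
```

View pics/w1c.png

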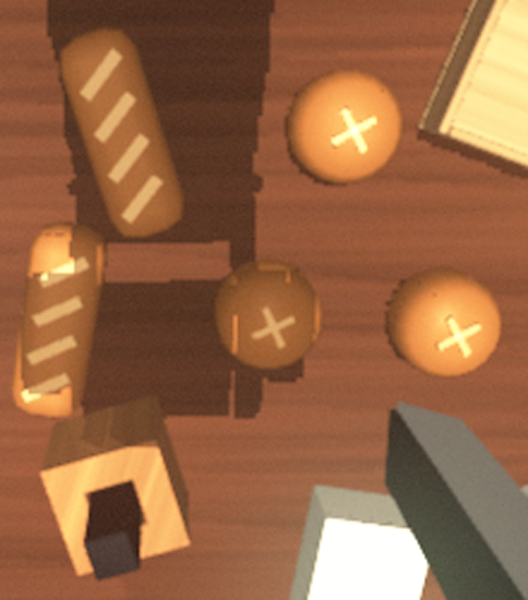

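View pics/w1d.png

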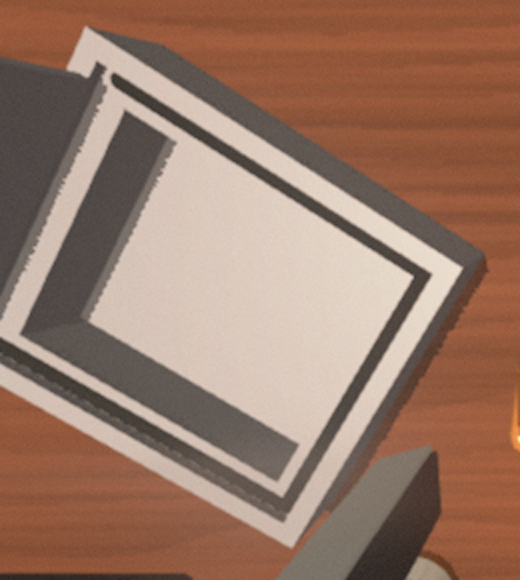

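Run:
```python
from h import *
f='w1.png'
C=lambda u,v,z: ray(f,250+u/2.4,105+v/2.4,z)*1000
D=lambda u,v,z: ray(f,u/2,50+v/2,z)*1000
r=lambda p:p.round(1)[:2]
for n,u,v in [('A',354,131),('B',273,327),('C',460,338)]: print(n,r(C(u,v,.049)))
for n,u,v in [('A',345,127),('B',268,315),('C',445,322)]: print(n,'disc',r(C(u,v,.02)))
for n,u,v,t in [('r1',122,133,.34),('r2',58,320,-.148)]:
    a,b=C(u-t*80,v-80,.021),C(u+t*80,v+80,.021); print(n,r((a+b)/2),'dir',np.degrees(np.arctan2(*(b-a)[[1,0]])))
H=np.array([C(u,v,.075)[:2] for u,v in [(42,475),(157,445),(190,545),(80,575)]]); print('holder',H.round(1).tolist(),H.mean(0),[np.linalg.norm(H[i]-H[i-1]).round(1) for i in range(4)],[np.degrees(np.arctan2(*(H[i]-H[i-1])[::-1])).round(1) for i in range(4)])
S=np.array([C(u,v,.130)[:2] for u,v in [(85,543),(130,530),(138,568),(96,578)]]);print('stylus top',S.mean(0),[np.linalg.norm(S[i]-S[i-1]).round(1) for i in range(4)])
P=[D(84,27,.08),D(463,265,.08),D(292,547,.08)]; print('carr',[r(p) for p in P],[np.linalg.norm(P[i]-P[i+1]).round(1) for i in(0,1)],[np.degrees(np.arctan2(*(P[i+1]-P[i])[[1,0]])).round(1) for i in(0,1)],'centre',(P[0]+P[2])/2)
T=[ray(f,u,v,.045)*1000 for u,v in [(474,65),(600,221),(427,158)]]; print('tray',[r(p) for p in T],np.linalg.norm(T[2]-T[0]),np.linalg.norm(T[2]-T[1]),'c',(T[0]+T[1])/2)
```

```text
A [464.3 159. ]
B [576.8 117.7]
C [583.7 227.3]
A disc [464.2 159.6]
B disc [577.5 118.1]
C disc [582.2 227. ]
r1 [468.3  30.3] dir 18.402768115307648
r2 [581.2 -10.8] dir -9.79407742491837
holder [[658.2, -16.9], [639.6, 49.8], [703.5, 69.2], [723.3, 3.6]] [681.15882024  26.46251479] [np.float64(68.2), np.float64(69.3), np.float64(66.8), np.float64(68.6)] [np.float64(-162.5), np.float64(105.6), np.float64(16.9), np.float64(-73.2)]
stylus top [678.63729032  26.02021658] [np.float64(21.4), np.float64(25.0), np.float64(22.7), np.float64(23.2)]
carr [array([ 349.9, -270. ]), array([489.9, -56. ]), array([ 686.7, -187.2])] [np.float64(255.7), np.float64(236.5)] [np.float64(56.8), np.float64(-33.7)] centre [ 518.33122584 -228.60175428   80.        ]
tray [array([347.9, 249.7]), array([549.4, 445.9]), array([462.6, 199. ])] 125.40571773911982 261.67924635896503 c [448.66690891 347.76660033  45.        ]
```

Run:
```python
from h import *
go((501.2,50.5,399.8,170.2),(581,-11,100,170.2),(581,-11,6,170.2),(581,-11,170,170.2),(581,-11,170,56.6),(560-26+0,-243+20,170,56.6))
c=np.array([518.3,-228.6]);a=np.radians(-33.4);X=np.array([np.cos(a),np.sin(a)]);Y=np.array([-np.sin(a),np.cos(a)])
for x,y in [(40,12),(-40,12)]: print((c+x*X+y*Y).round(1))
```

```text
at [501.2  50.5 399.8] rpy [180.    -0.   179.88] F [0.3 0.4 1. ] w 93.9 g 0.0 t 2.2
to (501.2, 50.5, 399.8, 170.2) shift [-0. -0.  0.] | 0.0 turn [ 0.    -0.     0.169]
to (581, -11, 100, 170.2) shift [-89.1 -47.  299.8] | 316.3 turn [0. 0. 0.]
to (581, -11, 6, 170.2) shift [-0. -0. 94.] | 94.0 turn [0. 0. 0.]
to (581, -11, 170, 170.2) shift [   0.    0. -164.] | 164.0 turn [0. 0. 0.]
to (581, -11, 170, 56.6) shift [0. 0. 0.] | 0.0 turn [ 0.    -0.     1.983]
to (534, -223, 170, 56.6) shift [-202.9   77.5    0. ] | 217.1 turn [0. 0. 0.]
[ 558.3 -240.6]
[ 491.5 -196.6]
```

Emit:
carry_out([
  [[0,0,0,0,0,0.085,84],[0,0,0,0,0,0.085,84],[-8.9,-4.7,30,0,0,0,84],[-8.9,-4.7,30,0,0,0,84],[-8.9,-4.7,30,0,0,0,84],[-8.9,-4.7,30,0,0,0,84],[-8.9,-4.7,30,0,0,0,84],[-8.9,-4.7,30,0,0,0,84],[-8.9,-4.7,30,0,0,0,84],[-8.9,-4.7,30,0,0,0,84],[-8.9,-4.7,30,0,0,0,84],[-8.9,-4.7,30,0,0,0,84],[0,0,0,0,0,0,84],[0,0,0,0,0,0,84]],
])

```text
time_s: 3.37
ee_pos: [0.5804, -0.0109, 0.0993]
eef_rot: [-3.141, -0.003, 2.97]
force: [-0.6, -0.5, 0.0]
grip_width: 0.0838
grip_force: 0.0
```

Run:
```python
from h import *
snap('wrist','w2.png'); go((581,-11,6,170.2))
im=cv2.imread('pics/w2.png')
for n,p in [('c',(581,-11,42)),('e1',(581+59,-11-10,21)),('e2',(581-59,-11+10,21))]:
    q=proj('w2.png',np.array(p)/1000); print(n,q); cv2.drawMarker(im,tuple(int(i) for i in q),(255,0,0),0,12,1)
cv2.imwrite('pics/w2m.png',im)
```

```text
at [581.2 -10.7 101.1] rpy [1.7999e+02 3.0000e-02 1.7023e+02] F [-0.2  0.6  0.8] w 84.0 g 0.0 t 3.42
to (581, -11, 6, 170.2) shift [ 0.2 -0.3 95.1] | 95.1 turn [0.    0.001 0.   ]
c [316.4 256.5]
e1 [316.5 326.2]
e2 [316.1 157.7]
```

View pics/w2m.png

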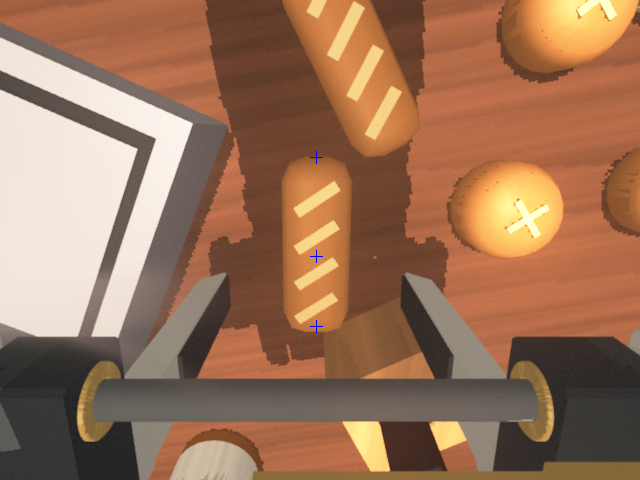

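Emit:
carry_out([
  [[0,0,16,0,0,0,84],[0,0,16,0,0,0,84],[0,0,16,0,0,0,84],[0,0,16,0,0,0,84],[0,0,16,0,0,0,84],[0,0,14,0,0,0,84],[0,0,0,0,0,0,30],[0,0,0,0,0,0,30],[0,0,0,0,0,0,30],[0,0,0,0,0,0,30],[0,0,0,0,0,0,30],[0,0,0,0,0,0,30],[0,0,0,0,0,0,30],[0,0,0,0,0,0,30]],
], squeeze=15)

```text
time_s: 4.58
ee_pos: [0.5813, -0.0109, 0.0065]
eef_rot: [3.141, 0.001, 2.972]
force: [-1.5, 0.6, 7.4]
grip_width: 0.0451
grip_force: 15.0
```

Emit:
carry_out([
  [[0,0,-15,0,0,0,30],[0,0,-25,0,0,0,30],[0,0,-25,0,0,0,30],[0,0,-25,0,0,0,30],[0,0,-25,0,0,0,30],[0,0,-25,0,0,0,30],[0,0,-25,0,0,0,30],[0,0,-10,0,0,0,30]],
])

```text
time_s: 5.25
ee_pos: [0.5818, -0.0111, 0.1842]
eef_rot: [3.141, 0.004, 2.972]
force: [0.4, -0.1, -1.0]
grip_width: 0.0448
grip_force: 15.0
```

Emit:
carry_out([
  [[0,0,0,0,0,0.1166,30],[0,0,0,0,0,0.1166,30],[0,0,0,0,0,0.1166,30],[0,0,0,0,0,0.1166,30],[0,0,0,0,0,0.1166,30],[0,0,0,0,0,0.1166,30],[0,0,0,0,0,0.1166,30],[0,0,0,0,0,0.1166,30],[0,0,0,0,0,0.1166,30],[0,0,0,0,0,0.1166,30],[0,0,0,0,0,0.1166,30],[0,0,0,0,0,0.1166,30],[0,0,0,0,0,0.1166,30],[0,0,0,0,0,0.1166,30],[0,0,0,0,0,0.1166,30],[0,0,0,0,0,0.1166,30],[0,0,0,0,0,0.1166,30],[0,0,0,0,0,0,30]],
])

```text
time_s: 6.75
ee_pos: [0.5807, -0.011, 0.1799]
eef_rot: [-3.14, 0.001, 0.984]
force: [-0.2, -0.2, -0.6]
grip_width: 0.045
grip_force: 15.0
```

Emit:
carry_out([
  [[-20.4,10.7,0,0,0,0,30],[-20.4,10.7,0,0,0,0,30],[-20.4,10.7,0,0,0,0,30],[-20.4,10.7,0,0,0,0,30],[-20.4,10.7,0,0,0,0,30],[-20.4,10.7,0,0,0,0,30],[-20.4,10.7,0,0,0,0,30],[-20.4,10.7,0,0,0,0,30],[-20.4,10.7,0,0,0,0,30],[-20.4,10.7,0,0,0,0,30],[0,0,20,0,0,0,30],[0,0,20,0,0,0,30],[0,0,20,0,0,0,30],[0,0,0,0,0,0,30],[0,0,0,0,0,0,30]],
])

```text
time_s: 8.0
ee_pos: [0.558, -0.24, 0.1201]
eef_rot: [-3.139, 0.0, 0.992]
force: [0.7, 0.7, -0.8]
grip_width: 0.0449
grip_force: 15.0
```

Run:
```python
from h import *
snap('wrist','w3.png'); go((558.3,-240.6,17,56.6),(558.3,-240.6,180,56.6),(558.3,-240.6,180,18.4),(468.3,30.3,100,18.4))
```

```text
at [ 558.6 -240.2  121.4] rpy [179.99   0.    56.82] F [-0.6 -0.7 -0.6] w 44.8 g 15.0 t 8.05
to (558.3, -240.6, 17, 56.6) shift [-5.000e-01 -1.000e-01  1.044e+02] | 104.4 turn [0.    0.    0.004]
to (558.3, -240.6, 180, 56.6) shift [   0.    0. -163.] | 163.0 turn [0. 0. 0.]
to (558.3, -240.6, 180, 18.4) shift [0. 0. 0.] | 0.0 turn [-0.    -0.     0.667]
to (468.3, 30.3, 100, 18.4) shift [ 1.000e-01 -2.855e+02  8.000e+01] | 296.5 turn [0. 0. 0.]
```

View pics/w3.png

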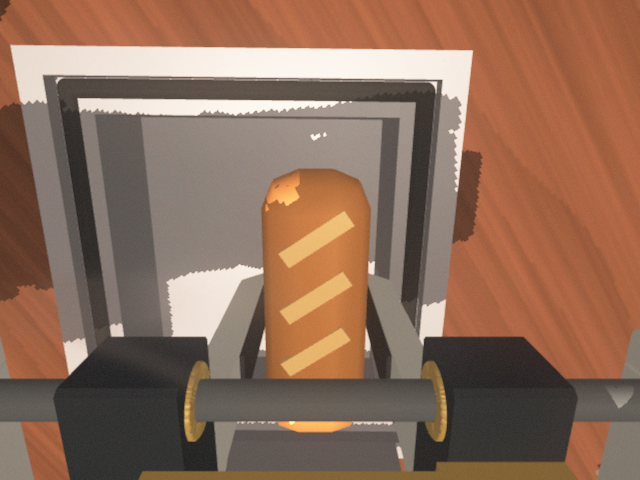

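Emit:
carry_out([
  [[0,0,16,0,0,0,30],[0,0,16,0,0,0,30],[0,0,16,0,0,0,30],[0,0,16,0,0,0,30],[0,0,16,0,0,0,30],[0,0,12,0,0,0,30],[0,0,8,0,0,0,30],[0,0,3.5,0,0,0,30],[0,0,0,0,0,0,30],[0,0,0,0,0,0,57],[0,0,0,0,0,0,57],[0,0,0,0,0,0,57],[0,0,0,0,0,0,57],[0,0,0,0,0,0,57]],
])

```text
time_s: 9.22
ee_pos: [0.5586, -0.2403, 0.0178]
eef_rot: [3.141, -0.0, 0.99]
force: [0.1, -0.9, 0.9]
grip_width: 0.0568
grip_force: 0.0
```

Emit:
carry_out([
  [[0,0,-20,0,0,0,57],[0,0,-28,0,0,0,57],[0,0,-28,0,0,0,57],[0,0,-28,0,0,0,57],[0,0,-28,0,0,0,57],[0,0,-28,0,0,0,57],[0,0,0,0,0,0.111,80],[0,0,0,0,0,0.111,80],[0,0,0,0,0,0.111,80],[0,0,0,0,0,0.111,80],[0,0,0,0,0,0.111,80],[0,0,0,0,0,0.111,80]],
])

```text
time_s: 10.22
ee_pos: [0.5584, -0.2402, 0.1775]
eef_rot: [3.142, -0.0, 0.318]
force: [0.8, 0.1, 0.5]
grip_width: 0.08
grip_force: 0.0
```

Emit:
carry_out([
  [[0,-26,7,0,0,0,80],[0,-26,7,0,0,0,80],[0,-26,7,0,0,0,80],[0,-26,7,0,0,0,80],[0,-26,7,0,0,0,80],[0,-26,7,0,0,0,80],[0,-26,7,0,0,0,80],[0,-26,7,0,0,0,80],[0,-26,7,0,0,0,80],[0,-26,7,0,0,0,80],[0,-26,7,0,0,0,80],[0,0,0,0,0,0,80],[0,0,0,0,0,0,80]],
])

```text
time_s: 11.3
ee_pos: [0.4673, 0.0317, 0.1005]
eef_rot: [3.142, 0.0, 0.326]
force: [0.3, 0.7, 0.4]
grip_width: 0.0794
grip_force: 0.0
```

Run:
```python
from h import *
snap('wrist','w4.png'); go((468.3,30.3,6,18.4))
im=cv2.imread('pics/w4.png'); a=np.radians(18.4)
for n,p in [('c',(468.3,30.3,42)),('e1',(468.3+60*np.cos(a),30.3+60*np.sin(a),21)),('e2',(468.3-60*np.cos(a),30.3-60*np.sin(a),21)),('A',(464,159,49))]:
    q=proj('w4.png',np.array(p)/1000); print(n,q); cv2.drawMarker(im,tuple(int(i) for i in q),(255,0,0),0,12,1)
cv2.imwrite('pics/w4m.png',im)
```

```text
at [467.8  30.9 100.7] rpy [ 1.7998e+02 -3.0000e-02  1.8600e+01] F [-1.1 -1.3  0.4] w 80.2 g 0.0 t 11.35
to (468.3, 30.3, 6, 18.4) shift [ 0.3  0.7 94.7] | 94.7 turn [ 0.    -0.001  0.003]
c [316.8 251.8]
e1 [317.2 153. ]
e2 [316.2 322. ]
A [108.  195.5]
```

View pics/w4m.png

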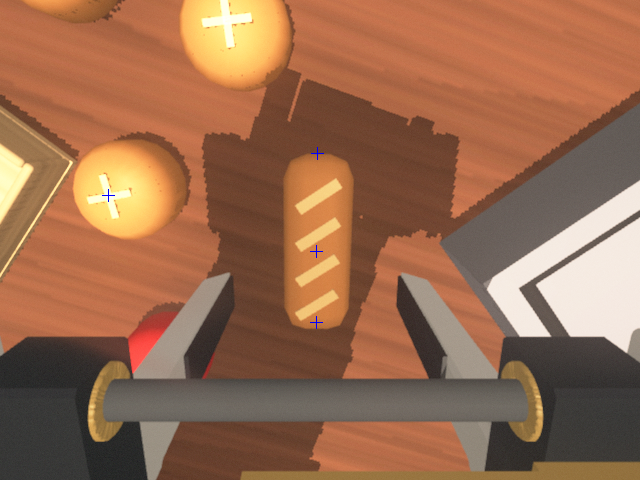

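Emit:
carry_out([
  [[0,0,16,0,0,0,80],[0,0,16,0,0,0,80],[0,0,16,0,0,0,80],[0,0,16,0,0,0,80],[0,0,16,0,0,0,80],[0,0,14,0,0,0,80],[0,0,0,0,0,0,30],[0,0,0,0,0,0,30],[0,0,0,0,0,0,30],[0,0,0,0,0,0,30],[0,0,0,0,0,0,30],[0,0,0,0,0,0,30],[0,0,0,0,0,0,30],[0,0,0,0,0,0,30]],
], squeeze=15)

```text
time_s: 12.52
ee_pos: [0.4679, 0.0309, 0.007]
eef_rot: [3.141, -0.001, 0.324]
force: [-1.6, -1.1, 6.6]
grip_width: 0.0449
grip_force: 15.0
```

Emit:
carry_out([
  [[0,0,-15,0,0,0,30],[0,0,-25,0,0,0,30],[0,0,-25,0,0,0,30],[0,0,-25,0,0,0,30],[0,0,-25,0,0,0,30],[0,0,-25,0,0,0,30],[0,0,-25,0,0,0,30],[0,0,-10,0,0,0,30],[0,0,0,0,0,-0.111,30],[0,0,0,0,0,-0.111,30],[0,0,0,0,0,-0.111,30],[0,0,0,0,0,-0.111,30],[0,0,0,0,0,-0.111,30],[0,0,0,0,0,-0.111,30]],
])

```text
time_s: 13.68
ee_pos: [0.4672, 0.031, 0.1805]
eef_rot: [-3.141, 0.001, 0.995]
force: [-0.1, 0.6, -0.5]
grip_width: 0.0448
grip_force: 15.0
```

Emit:
carry_out([
  [[-14.7,12,0,0,0,0,30],[-14.7,12,0,0,0,0,30],[-14.7,12,0,0,0,0,30],[-14.7,12,0,0,0,0,30],[-14.7,12,0,0,0,0,30],[-14.7,12,0,0,0,0,30],[-14.7,12,0,0,0,0,30],[-14.7,12,0,0,0,0,30],[-14.7,12,0,0,0,0,30],[-14.7,12,0,0,0,0,30],[-14.7,12,0,0,0,0,30],[-14.7,12,0,0,0,0,30],[0,0,20,0,0,0,30],[0,0,20,0,0,0,30],[0,0,20,0,0,0,30],[0,0,0,0,0,0,30],[0,0,0,0,0,0,30]],
])

```text
time_s: 15.1
ee_pos: [0.4905, -0.1953, 0.1206]
eef_rot: [-3.139, 0.0, 0.99]
force: [0.3, 0.6, -0.1]
grip_width: 0.0447
grip_force: 15.0
```

Run:
```python
from h import *
snap('scene','s4.png'); go((491.5,-196.6,18,56.6))
```

```text
at [ 491.1 -195.6  121.8] rpy [-179.99    0.     56.71] F [ 0.4  0.1 -0.5] w 45.1 g 15.0 t 15.15
to (491.5, -196.6, 18, 56.6) shift [ -0.7   0.9 103.8] | 103.8 turn [-0.     0.     0.002]
```

Emit:
carry_out([
  [[0,0,16,0,0,0,30],[0,0,16,0,0,0,30],[0,0,16,0,0,0,30],[0,0,16,0,0,0,30],[0,0,16,0,0,0,30],[0,0,12,0,0,0,30],[0,0,8,0,0,0,30],[0,0,3.5,0,0,0,30],[0,0,0,0,0,0,30],[0,0,0,0,0,0,57],[0,0,0,0,0,0,57],[0,0,0,0,0,0,57],[0,0,0,0,0,0,57],[0,0,0,0,0,0,57]],
])

```text
time_s: 16.32
ee_pos: [0.4911, -0.1956, 0.0182]
eef_rot: [3.141, -0.0, 0.99]
force: [0.1, -0.4, 0.1]
grip_width: 0.057
grip_force: 0.0
```

Emit:
carry_out([
  [[0,0,-20,0,0,0,57],[0,0,-28,0,0,0,57],[0,0,-28,0,0,0,57],[0,0,-28,0,0,0,57],[0,0,-28,0,0,0,57],[0,0,-28,0,0,0,57],[0,0,0,0,0,-0.121,90],[0,0,0,0,0,-0.121,90]],
])

```text
time_s: 16.98
ee_pos: [0.4916, -0.1958, 0.1798]
eef_rot: [3.138, 0.0, 1.237]
force: [-1.0, -0.2, -1.4]
grip_width: 0.0671
grip_force: 0.0
```

Emit:
carry_out([
  [[27,-2,0,0,0,0,90],[27,-2,0,0,0,0,90],[27,-2,0,0,0,0,90],[27,-2,0,0,0,0,90],[27,-2,0,0,0,0,90],[27,-2,0,0,0,0,90],[27,-2,0,0,0,0,90],[27,-2,0,0,0,0,90],[27,-2,10,0,0,0,90],[27,-2,20,0,0,0,90],[27,-2,20,0,0,0,90],[27,-2,20,0,0,0,90],[0,0,0,0,0,0,90],[0,0,0,0,0,0,90]],
])

```text
time_s: 18.15
ee_pos: [0.5757, 0.1188, 0.1068]
eef_rot: [-3.14, 0.001, 1.234]
force: [0.3, -1.1, 0.5]
grip_width: 0.0899
grip_force: 0.0
```

Run:
```python
from h import *
snap('wrist','w5.png'); snap('scene','s5.png'); go((577,118,4,70.6),(577,118,100,70.6),(472.6,421.4,100,70.6),(472.6,421.4,11,70.6))
im=cv2.imread('pics/w5.png')
for n,p in [('B',(577,118,49)),('C',(583,227,49)),('A',(464,159,49))]:
    q=proj('w5.png',np.array(p)/1000); print(n,q); cv2.drawMarker(im,tuple(int(i) for i in q),(255,0,0),0,12,1)
s=cv2.imread('pics/s5.png')
cv2.imwrite('pics/w5m.png',np.hstack([cv2.resize(im,(440,330)),cv2.resize(s[100:340,140:400],(358,330))]))
```

```text
at [576.4 117.4 108.6] rpy [ 1.7995e+02 -2.0000e-02  7.0560e+01] F [ 0.2 -0.1 -0.9] w 90.3 g 0.0 t 18.25
to (577, 118, 4, 70.6) shift [  0.7   0.3 104.6] | 104.6 turn [ 0.001 -0.    -0.001]
to (577, 118, 100, 70.6) shift [  0.   0. -96.] | 96.0 turn [0. 0. 0.]
to (472.6, 421.4, 100, 70.6) shift [ 251.5 -199.3   -0. ] | 320.9 turn [0. 0. 0.]
to (472.6, 421.4, 11, 70.6) shift [ 0. -0. 89.] | 89.0 turn [0. 0. 0.]
B [318.3 253.2]
C [264.5  75.1]
A [127.8 251.1]
```

View pics/w5m.png

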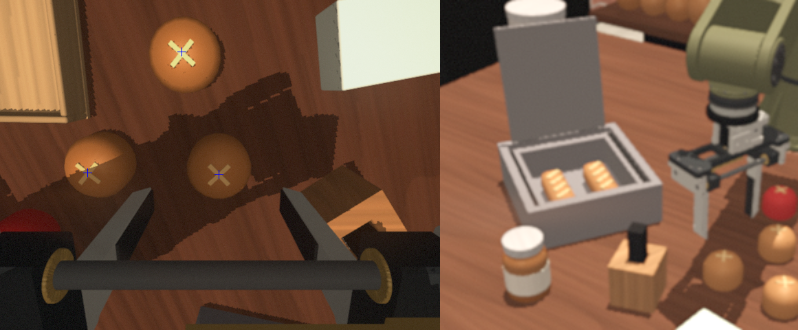

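Emit:
carry_out([
  [[0,0,18,0,0,0,90],[0,0,18,0,0,0,90],[0,0,18,0,0,0,90],[0,0,18,0,0,0,90],[0,0,18,0,0,0,90],[0,0,14,0,0,0,90],[0,0,0,0,0,0,50],[0,0,0,0,0,0,50],[0,0,0,0,0,0,50],[0,0,0,0,0,0,50],[0,0,0,0,0,0,50],[0,0,0,0,0,0,50],[0,0,0,0,0,0,50],[0,0,-18,0,0,0,50],[0,0,-23,0,0,0,50],[0,0,-23,0,0,0,50],[0,0,-23,0,0,0,50],[0,0,-23,0,0,0,50]],
], squeeze=12)

```text
time_s: 19.75
ee_pos: [0.5761, 0.118, 0.1155]
eef_rot: [3.141, -0.0, 1.232]
force: [-0.0, 0.2, -1.2]
grip_width: 0.0637
grip_force: 12.0
```

Emit:
carry_out([
  [[22.9,-18.1,0,0,0,0,50],[22.9,-18.1,0,0,0,0,50],[22.9,-18.1,0,0,0,0,50],[22.9,-18.1,0,0,0,0,50],[22.9,-18.1,0,0,0,0,50],[22.9,-18.1,0,0,0,0,50],[22.9,-18.1,0,0,0,0,50],[22.9,-18.1,0,0,0,0,50],[22.9,-18.1,0,0,0,0,50],[22.9,-18.1,0,0,0,0,50],[22.9,-18.1,0,0,0,0,50],[0,0,0,0,0,0,50],[0,0,0,0,0,0,50]],
])

```text
time_s: 20.83
ee_pos: [0.4715, 0.4228, 0.114]
eef_rot: [3.141, -0.0, 1.234]
force: [0.3, 0.1, -1.4]
grip_width: 0.0641
grip_force: 12.0
```

Run:
```python
from h import *
snap('wrist','w6.png'); go((472.6,421.4,11,70.6))
im=cv2.imread('pics/w6.png')
c=np.array([446,346]);u=np.array([.332,.943]);v=np.array([.943,-.332])
for a in(-130,130):
  for b in(-65,65):
    q=proj('w6.png',np.array([*(c+a*u+b*v),45])/1000); cv2.drawMarker(im,tuple(int(i) for i in q),(255,0,0),0,12,1)
cv2.imwrite('pics/w6m.png',im)
```

```text
at [472.1 421.7 114. ] rpy [1.7999e+02 1.0000e-02 7.0610e+01] F [-0.1 -0.3 -1.5] w 63.9 g 12.0 t 20.88
to (472.6, 421.4, 11, 70.6) shift [-1.00e-01  6.00e-01  1.03e+02] | 103.0 turn [0. 0. 0.]
```

View pics/w6m.png

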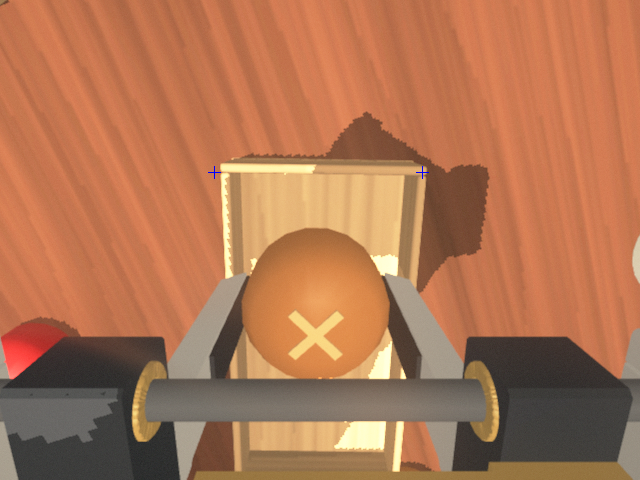

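Add to h.py:
```python
def track(ref,new,p,r=17):
    a=cv2.imread('pics/'+ref);b=cv2.imread('pics/'+new);u,v=[int(round(x)) for x in proj(ref,np.array(p)/1000)]
    t=a[v-r:v+r,u-r:u+r]; W=60; w=b[v-r-W:v+r+W,u-r-W:u+r+W]
    m=cv2.matchTemplate(w,t,cv2.TM_CCOEFF_NORMED); _,s,_,l=cv2.minMaxLoc(m); print((u,v),'moved px',(l[0]-W,l[1]-W),'score',round(s,2),'at rest',round(float(m[W,W]),2))
```

Emit:
carry_out([
  [[0,3.5,15,0,0,0,50],[0,0,18,0,0,0,50],[0,0,18,0,0,0,50],[0,0,18,0,0,0,50],[0,0,18,0,0,0,50],[0,0,10,0,0,0,50],[0,0,5,0,0,0,50],[0,0,0,0,0,0,50],[0,0,0,0,0,0,73],[0,0,0,0,0,0,73],[0,0,0,0,0,0,73],[0,0,0,0,0,0,73],[0,0,-18,0,0,0,73],[0,0,-23,0,0,0,73],[0,0,-23,0,0,0,73],[0,0,-23,0,0,0,90],[0,0,-13,0,0,0,90]],
])

```text
time_s: 22.3
ee_pos: [0.4761, 0.4211, 0.1149]
eef_rot: [3.14, -0.003, 1.232]
force: [0.3, 0.0, 0.8]
grip_width: 0.0833
grip_force: 0.0
```

Emit:
carry_out([
  [[-18.4,20.8,0,0,0,0,90],[-18.4,20.8,0,0,0,0,90],[-18.4,20.8,0,0,0,0,90],[-18.4,20.8,0,0,0,0,90],[-18.4,20.8,0,0,0,0,90],[-18.4,20.8,0,0,0,0,90],[-18.4,20.8,0,0,0,0,90],[-18.4,20.8,0,0,0,0,90],[0,0,0,0,0,0,90],[0,0,0,0,0,0,90]],
])

```text
time_s: 23.13
ee_pos: [0.5838, 0.2254, 0.1115]
eef_rot: [-3.141, 0.0, 1.23]
force: [0.1, 0.5, 0.0]
grip_width: 0.0902
grip_force: 0.0
```

Run:
```python
from h import *
snap('scene','s7.png'); go((583,227,4,70.6),(583,227,110,70.6),(449,345,110,70.6),(449,345,11,70.6))
for p in [(583,227,25),(464,159,25)]: track('scene0.png','s7.png',p)
```

```text
at [583.3 226.4 111.6] rpy [-1.7998e+02  1.0000e-02  7.0520e+01] F [-0.3 -0.8  0. ] w 90.2 g 0.0 t 23.18
to (583, 227, 4, 70.6) shift [  0.5  -0.5 107.6] | 107.6 turn [-0.     0.    -0.001]
to (583, 227, 110, 70.6) shift [   0.    0. -106.] | 106.0 turn [0. 0. 0.]
to (449, 345, 110, 70.6) shift [  66.8 -165.6   -0. ] | 178.5 turn [0. 0. 0.]
to (449, 345, 11, 70.6) shift [ 0. -0. 99.] | 99.0 turn [0. 0. 0.]
(389, 314) moved px (0, 2) score 0.83 at rest 0.77
(385, 275) moved px (4, 39) score 0.73 at rest 0.36
```

Emit:
carry_out([
  [[0,0,18,0,0,0,90],[0,0,18,0,0,0,90],[0,0,18,0,0,0,90],[0,0,18,0,0,0,90],[0,0,18,0,0,0,90],[0,0,17,0,0,0,90],[0,0,0,0,0,0,50],[0,0,0,0,0,0,50],[0,0,0,0,0,0,50],[0,0,0,0,0,0,50],[0,0,0,0,0,0,50],[0,0,0,0,0,0,50],[0,0,0,0,0,0,50],[0,0,-18,0,0,0,50],[0,0,-23,0,0,0,50],[0,0,-23,0,0,0,50],[0,0,-23,0,0,0,50],[0,0,-23,0,0,0,50]],
], squeeze=12)

```text
time_s: 24.68
ee_pos: [0.5834, 0.2263, 0.1163]
eef_rot: [3.141, -0.0, 1.231]
force: [-0.1, 0.2, 0.1]
grip_width: 0.0637
grip_force: 12.0
```

Emit:
carry_out([
  [[9.6,-23.7,0,0,0,0,50],[9.6,-23.7,0,0,0,0,50],[9.6,-23.7,0,0,0,0,50],[9.6,-23.7,0,0,0,0,50],[9.6,-23.7,0,0,0,0,50],[9.6,-23.7,0,0,0,0,50],[9.6,-23.7,0,0,0,0,50],[0,0,0,0,0,0,50],[0,0,0,0,0,0,50]],
])

```text
time_s: 25.43
ee_pos: [0.4489, 0.3456, 0.1153]
eef_rot: [3.141, -0.0, 1.233]
force: [0.1, -0.6, 0.0]
grip_width: 0.0638
grip_force: 12.0
```

Run:
```python
from h import *
snap('scene','s8.png'); snap('wrist','w8.png'); go((449,345,11,70.6),(449,345,110,70.6),(464,159,110,70.6))
track('scene0.png','s8.png',(464,159,25))
```

```text
at [449.9 344.6 115.1] rpy [ 1.7998e+02 -1.0000e-02  7.0550e+01] F [ 0.3  0.4 -0.8] w 63.6 g 12.0 t 25.53
to (449, 345, 11, 70.6) shift [ 1.000e-01 -1.100e+00  1.041e+02] | 104.1 turn [ 0.    -0.    -0.001]
to (449, 345, 110, 70.6) shift [  0.   0. -99.] | 99.0 turn [0. 0. 0.]
to (464, 159, 110, 70.6) shift [-170.5   75.9    0. ] | 186.6 turn [0. 0. 0.]
(385, 275) moved px (0, 0) score 0.97 at rest 0.97
```

Emit:
carry_out([
  [[0,-1,15,0,0,0,50],[0,0,18,0,0,0,50],[0,0,18,0,0,0,50],[0,0,18,0,0,0,50],[0,0,18,0,0,0,50],[0,0,11,0,0,0,50],[0,0,5,0,0,0,50],[0,0,0,0,0,0,50],[0,0,0,0,0,0,73],[0,0,0,0,0,0,73],[0,0,0,0,0,0,73],[0,0,0,0,0,0,73],[0,0,-18,0,0,0,73],[0,0,-23,0,0,0,73],[0,0,-23,0,0,0,73],[0,0,-23,0,0,0,90],[0,0,-13,0,0,0,90]],
])

```text
time_s: 26.95
ee_pos: [0.4491, 0.3458, 0.1148]
eef_rot: [3.14, -0.003, 1.232]
force: [0.4, -0.0, 0.6]
grip_width: 0.083
grip_force: 0.0
```

Emit:
carry_out([
  [[-24.4,10.8,0,0,0,0,90],[-24.4,10.8,0,0,0,0,90],[-24.4,10.8,0,0,0,0,90],[-24.4,10.8,0,0,0,0,90],[-24.4,10.8,0,0,0,0,90],[-24.4,10.8,0,0,0,0,90],[-24.4,10.8,0,0,0,0,90],[0,0,0,0,0,0,90],[0,0,0,0,0,0,90]],
])

```text
time_s: 27.7
ee_pos: [0.4632, 0.1583, 0.1122]
eef_rot: [3.141, -0.0, 1.23]
force: [-0.3, 0.5, -0.0]
grip_width: 0.0905
grip_force: 0.0
```

Run:
```python
from h import *
snap('scene','s9.png'); snap('side','d9.png'); go((464,159,4,70.6),(464,159,110,70.6),(422.4,269.6,110,70.6))
track('scene0.png','s9.png',(464,159,25));track('side0.png','d9.png',(464,159,25),12)
```

```text
at [463.  159.6 112. ] rpy [ 1.7998e+02 -2.0000e-02  7.0570e+01] F [-0.   0.9 -0.2] w 89.5 g 0.0 t 27.8
to (464, 159, 4, 70.6) shift [ -0.3   1.1 108. ] | 108.0 turn [ 0.    -0.    -0.001]
to (464, 159, 110, 70.6) shift [   0.    0. -106.] | 106.0 turn [0. 0. 0.]
to (422.4, 269.6, 110, 70.6) shift [ 90.5 -76.   -0. ] | 118.2 turn [0. 0. 0.]
(385, 275) moved px (0, 1) score 0.81 at rest 0.76
(317, 292) moved px (0, 0) score 0.68 at rest 0.68
```

Emit:
carry_out([
  [[-0.3,1,18,0,0,0,90],[0,0,18,0,0,0,90],[0,0,18,0,0,0,90],[0,0,18,0,0,0,90],[0,0,18,0,0,0,90],[0,0,17.5,0,0,0,90],[0,0,0,0,0,0,50],[0,0,0,0,0,0,50],[0,0,0,0,0,0,50],[0,0,0,0,0,0,50],[0,0,0,0,0,0,50],[0,0,0,0,0,0,50],[0,0,0,0,0,0,50],[0,0,-18,0,0,0,50],[0,0,-23,0,0,0,50],[0,0,-23,0,0,0,50],[0,0,-23,0,0,0,50],[0,0,-23,0,0,0,50]],
], squeeze=12)

```text
time_s: 29.3
ee_pos: [0.4636, 0.1584, 0.1158]
eef_rot: [3.141, -0.0, 1.232]
force: [0.5, -0.2, -1.2]
grip_width: 0.064
grip_force: 12.0
```

Emit:
carry_out([
  [[18.1,-15.2,0,0,0,0,50],[18.1,-15.2,0,0,0,0,50],[18.1,-15.2,0,0,0,0,50],[18.1,-15.2,0,0,0,0,50],[18.1,-15.2,0,0,0,0,50],[0,0,0,0,0,0,50],[0,0,0,0,0,0,50]],
])

```text
time_s: 29.88
ee_pos: [0.4218, 0.2697, 0.1146]
eef_rot: [3.141, -0.0, 1.233]
force: [-0.4, -0.4, -0.8]
grip_width: 0.0641
grip_force: 12.0
```

Run:
```python
from h import *
go((422.4,269.6,11,70.6))
```

```text
at [421.8 269.7 114.6] rpy [ 1.7999e+02 -1.0000e-02  7.0670e+01] F [-0.4 -0.4 -0.8] w 64.1 g 12.0 t 29.88
to (422.4, 269.6, 11, 70.6) shift [1.000e-01 6.000e-01 1.036e+02] | 103.6 turn [ 0.    -0.     0.001]
```

Emit:
carry_out([
  [[0,0.5,15,0,0,0,50],[0,0,18,0,0,0,50],[0,0,18,0,0,0,50],[0,0,18,0,0,0,50],[0,0,18,0,0,0,50],[0,0,11,0,0,0,50],[0,0,5,0,0,0,50],[0,0,0,0,0,0,50],[0,0,0,0,0,0,73],[0,0,0,0,0,0,73],[0,0,0,0,0,0,73],[0,0,0,0,0,0,73],[0,0,-18,0,0,0,73],[0,0,-23,0,0,0,73],[0,0,-23,0,0,0,73],[0,0,-25,0,0,0,0],[0,0,-25,0,0,0,0],[0,0,-25,0,0,0,0],[0,0,-25,0,0,0,0],[0,0,-25,0,0,0,0]],
])

```text
time_s: 31.55
ee_pos: [0.4225, 0.2689, 0.202]
eef_rot: [3.141, -0.0, 1.232]
force: [-0.2, -0.8, 0.1]
grip_width: 0.0426
grip_force: 0.0
```

Emit:
carry_out([
  [[0,0,-28,0,0,0,0],[0,0,-28,0,0,0,0],[0,0,-28,0,0,0,0],[0,0,-28,0,0,0,0],[0,0,-22,0,0,0,0],[0,0,0,0,0,0.122,0],[0,0,0,0,0,0.122,0],[0,0,0,0,0,0,0],[0,0,0,0,0,0,0]],
])

```text
time_s: 32.3
ee_pos: [0.4226, 0.2689, 0.3344]
eef_rot: [3.142, -0.0, 0.991]
force: [-0.3, 0.3, -0.3]
grip_width: 0.0004
grip_force: 0.0
```

Run:
```python
from h import *
c=np.array([518.3,-228.6]);Y=np.array([.551,.8345])
q=c-165*Y; print(q)
snap('wrist','w10.png');snap('scene','s10.png'); go((480,-100,340,56.6),(*q,335,56.6))
```

```text
[ 427.385  -366.2925]
at [422.6 268.9 334.3] rpy [-1.800e+02  1.000e-02  5.681e+01] F [ 0.3 -0.6 -0.1] w 0.9 g 0.0 t 32.4
to (480, -100, 340, 56.6) shift [-277.3  250.    -5.7] | 373.4 turn [-0.     0.     0.004]
to (np.float64(427.38499999999993), np.float64(-366.2925), 335, 56.6) shift [-251.3  102.7    5. ] | 271.5 turn [0. 0. 0.]
```

Emit:
carry_out([
  [[-27.7,25,-0.6,0,0,0,0],[-27.7,25,-0.6,0,0,0,0],[-27.7,25,-0.6,0,0,0,0],[-27.7,25,-0.6,0,0,0,0],[-27.7,25,-0.6,0,0,0,0],[-27.7,25,-0.6,0,0,0,0],[-27.7,25,-0.6,0,0,0,0],[-27.7,25,-0.6,0,0,0,0],[-27.7,25,-0.6,0,0,0,0],[-27.7,25,-0.6,0,0,0,0],[0,0,0,0,0,0.004,0],[0,0,0,0,0,0,0],[0,0,0,0,0,0,0]],
])

```text
time_s: 33.48
ee_pos: [0.4787, -0.0996, 0.3402]
eef_rot: [-3.141, -0.0, 0.985]
force: [-0.5, -0.3, 0.2]
grip_width: 0.0005
grip_force: 0.0
```

Run:
```python
from h import *
snap('wrist','w11.png')
a=cv2.imread('pics/w11.png'); b=cv2.imread('pics/w10.png')
cv2.imwrite('pics/m11.png',np.hstack([a,cv2.resize(b,(160,120))]) if 0 else np.vstack([a,np.hstack([cv2.resize(b,(160,120)),cv2.resize(cv2.imread('pics/s10.png'),(160,120)),np.zeros((120,320,3),np.uint8)])]))
c=np.array([518.3,-228.6]);q=c-165*np.array([.551,.8345])
go((*q,335,56.6))
```

```text
at [478.7 -99.2 340.3] rpy [-179.99   -0.     56.48] F [-0.2 -0.3 -0.1] w 0.6 g 0.0 t 33.53
to (np.float64(427.38499999999993), np.float64(-366.2925), 335, 56.6) shift [-251.   104.7    5.3] | 272.0 turn [-0.    -0.    -0.002]
```

View pics/m11.png

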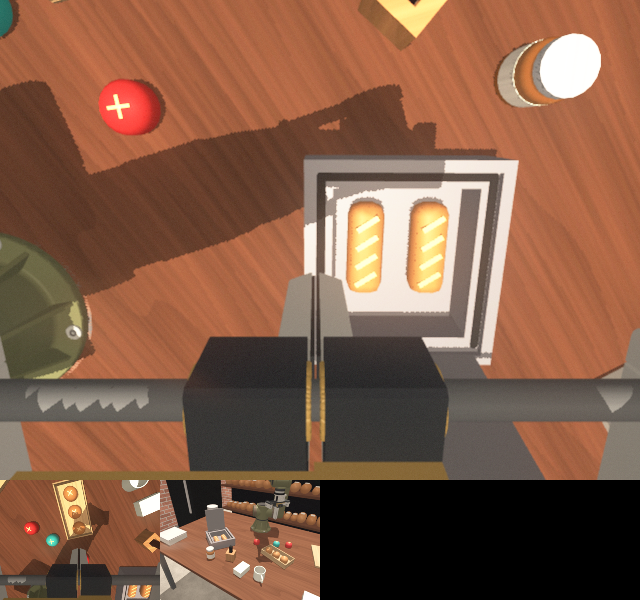

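Run:
```python
from h import *
for z in(0,.1,.2): print(ray('scene0.png',210,115,z).round(3))
print(ray('side0.png',318,170,0.05).round(3))
c=np.array([518.3,-228.6]);a=np.radians(-33.4);X=np.array([np.cos(a),np.sin(a)]);Y=np.array([-np.sin(a),np.cos(a)])
for x,y,s in [(-118,128,(305,159)),(118,128,(518,159)),(118,-128,(490,363))]:
    print(proj('w11.png',np.array([*(c+x*X+y*Y),80])/1000),s)
```

```text
[-0.206 -1.001  0.   ]
[ 0.011 -0.788  0.1  ]
[ 0.228 -0.575  0.2  ]
[ 0.72  -0.609  0.05 ]
[302.5 159.7] (305, 159)
[517.6 159.1] (518, 159)
[490.6 363.9] (490, 363)
```

Emit:
carry_out([
  [[-25.1,10.5,0.5,0,0,0,0],[-25.1,10.5,0.5,0,0,0,0],[-25.1,10.5,0.5,0,0,0,0],[-25.1,10.5,0.5,0,0,0,0],[-25.1,10.5,0.5,0,0,0,0],[-25.1,10.5,0.5,0,0,0,0],[-25.1,10.5,0.5,0,0,0,0],[-25.1,10.5,0.5,0,0,0,0],[-25.1,10.5,0.5,0,0,0,0],[-25.1,10.5,0.5,0,0,0,0],[0,0,15,0,0,-0.002,0],[0,0,15,0,0,0,0],[0,0,15,0,0,0,0],[0,0,15,0,0,0,0],[0,0,0,0,0,0,0]],
])

```text
time_s: 34.78
ee_pos: [0.4273, -0.3653, 0.2728]
eef_rot: [-3.138, -0.001, 0.988]
force: [-0.4, 0.1, -0.1]
grip_width: 0.0004
grip_force: 0.0
```

Emit:
carry_out([
  [[5,0,0,0,0,0,0],[5,0,0,0,0,0,0],[5,0,0,0,0,0,0],[5,0,0,0,0,0,0],[5,0,0,0,0,0,0],[5,0,0,0,0,0,0],[5,0,0,0,0,0,0],[5,0,0,0,0,0,0],[5,0,0,0,0,0,0]],
])

```text
time_s: 35.53
ee_pos: [0.4523, -0.3292, 0.2754]
eef_rot: [3.141, 0.0, 0.986]
force: [0.2, -1.9, 0.1]
grip_width: -0.0
grip_force: 1.0
```

```bash
cat >> h.py <<'E'
c0=np.array([518.3,-228.6]);_a=np.radians(-33.4);X=np.array([np.cos(_a),np.sin(_a)]);Y=np.array([-np.sin(_a),np.cos(_a)])
def cc(p): d=np.array(p[:2])-c0; return np.array([d@X,d@Y,p[2]])
E
python3 - <<'E'
from h import *
o=telemetry.get_obs(); p=cc(o['ee_pos']*1000); print(p.round(1),o['force'].round(1))
# arc offsets from here: contact radius 195, rows of 8 mm
al0=np.arcsin((p[2]-80)/195); 
for k,al in enumerate(np.linspace(np.pi-al0 if 0 else al0,0,9)): print(round(al,3),np.round([-118+195*np.cos(al)-8,80+195*np.sin(al)],1))
E
```

```text
[   0.3 -120.3  275.4] [ 0.2 -1.9  0.1]
nan [nan nan]
nan [nan nan]
nan [nan nan]
nan [nan nan]
nan [nan nan]
nan [nan nan]
nan [nan nan]
nan [nan nan]
0.0 [69. 80.]<stdin>:4: RuntimeWarning: invalid value encountered in arcsin
```

Run:
```python
from h import *
al=np.r_[np.linspace(1.542,.25,36),np.linspace(.25,0,15)[1:]]
P=np.c_[195*np.cos(al),-195*np.sin(al)]; print(np.diff(P,axis=0).round(1).tolist())
```

```text
[[7.2, 0.3], [7.2, 0.6], [7.1, 0.9], [7.1, 1.1], [7.1, 1.4], [7.0, 1.7], [6.9, 1.9], [6.9, 2.2], [6.8, 2.4], [6.7, 2.7], [6.6, 2.9], [6.5, 3.2], [6.4, 3.4], [6.2, 3.6], [6.1, 3.8], [5.9, 4.1], [5.8, 4.3], [5.6, 4.5], [5.5, 4.7], [5.3, 4.9], [5.1, 5.1], [4.9, 5.3], [4.7, 5.5], [4.5, 5.6], [4.3, 5.8], [4.1, 5.9], [3.8, 6.1], [3.6, 6.2], [3.4, 6.4], [3.2, 6.5], [2.9, 6.6], [2.7, 6.7], [2.4, 6.8], [2.2, 6.9], [1.9, 6.9], [0.8, 3.4], [0.8, 3.4], [0.7, 3.4], [0.6, 3.4], [0.6, 3.4], [0.5, 3.4], [0.5, 3.5], [0.4, 3.5], [0.3, 3.5], [0.3, 3.5], [0.2, 3.5], [0.2, 3.5], [0.1, 3.5], [0.0, 3.5]]
```

Emit:
carry_out([
  [[7.2,0,0.3,0,0,0,0],[7.2,0,0.6,0,0,0,0],[7.1,0,0.9,0,0,0,0],[7.1,0,1.1,0,0,0,0],[7.1,0,1.4,0,0,0,0],[7,0,1.7,0,0,0,0],[6.9,0,1.9,0,0,0,0],[6.9,0,2.2,0,0,0,0],[6.8,0,2.4,0,0,0,0],[6.7,0,2.7,0,0,0,0],[6.6,0,2.9,0,0,0,0],[6.5,0,3.2,0,0,0,0],[6.4,0,3.4,0,0,0,0],[6.2,0,3.6,0,0,0,0],[6.1,0,3.8,0,0,0,0],[5.9,0,4.1,0,0,0,0]],
])

```text
time_s: 36.87
ee_pos: [0.5118, -0.2392, 0.2387]
eef_rot: [-3.142, -0.0, 0.986]
force: [0.6, -1.6, -0.1]
grip_width: 0.0002
grip_force: 0.6
```

Emit:
carry_out([
  [[5.8,0,4.3,0,0,0,0],[5.6,0,4.5,0,0,0,0],[5.5,0,4.7,0,0,0,0],[5.3,0,4.9,0,0,0,0],[5.1,0,5.1,0,0,0,0],[4.9,0,5.3,0,0,0,0],[4.7,0,5.5,0,0,0,0],[4.5,0,5.6,0,0,0,0],[4.3,0,5.8,0,0,0,0],[4.1,0,5.9,0,0,0,0],[3.8,0,6.1,0,0,0,0],[3.6,0,6.2,0,0,0,0],[3.4,0,6.4,0,0,0,0],[3.2,0,6.5,0,0,0,0],[2.9,0,6.6,0,0,0,0],[2.7,0,6.7,0,0,0,0],[2.4,0,6.8,0,0,0,0],[2.2,0,6.9,0,0,0,0],[1.9,0,6.9,0,0,0,0]],
])

```text
time_s: 38.45
ee_pos: [0.5535, -0.1763, 0.1277]
eef_rot: [-3.141, -0.0, 0.986]
force: [-0.3, -0.8, 1.6]
grip_width: 0.0009
grip_force: 0.4
```

Emit:
carry_out([
  [[0.8,0,3.4,0,0,0,0],[0.8,0,3.4,0,0,0,0],[0.7,0,3.4,0,0,0,0],[0.6,0,3.4,0,0,0,0],[0.6,0,3.4,0,0,0,0],[0.5,0,3.4,0,0,0,0],[0.5,0,3.5,0,0,0,0],[0.4,0,3.5,0,0,0,0],[0.3,0,3.5,0,0,0,0],[0.3,0,3.5,0,0,0,0],[0.2,0,3.5,0,0,0,0],[0,0,2,0,0,0,0],[0,0,0,0,0,0,0]],
])

```text
time_s: 39.53
ee_pos: [0.5564, -0.1717, 0.088]
eef_rot: [-3.141, 0.0, 0.986]
force: [-0.7, -0.2, -0.1]
grip_width: 0.0004
grip_force: 0.0
```

Run:
```python
from h import *
o=telemetry.get_obs(); print(cc(o['ee_pos']*1000).round(1),o['force'].round(1))
```

```text
[ 0.5 68.5 88. ] [-0.7 -0.2 -0.1]
```

Emit:
carry_out([
  [[0,0,1.2,0,0,0,0],[0,0,1.2,0,0,0,0],[0,0,1.2,0,0,0,0],[0,0,1.2,0,0,0,0],[0,0,1.2,0,0,0,0],[0,0,0,0,0,0,0]],
])

```text
time_s: 40.03
ee_pos: [0.5565, -0.1718, 0.0823]
eef_rot: [-3.141, 0.0, 0.986]
force: [0.4, -0.8, 0.5]
grip_width: 0.0003
grip_force: 0.0
```

Emit:
carry_out([
  [[0,0,1,0,0,0,0],[0,0,1,0,0,0,0],[0,0,0,0,0,0,0]],
])

```text
time_s: 40.28
ee_pos: [0.5565, -0.1718, 0.0804]
eef_rot: [-3.142, 0.0, 0.986]
force: [0.6, 0.5, 0.5]
grip_width: 0.0005
grip_force: 0.0
```

Emit:
carry_out([
  [[0,0,0.7,0,0,0,0],[0,0,0.7,0,0,0,0],[0,0,0,0,0,0,0]],
])

```text
time_s: 40.53
ee_pos: [0.5566, -0.1718, 0.0802]
eef_rot: [3.141, -0.0, 0.986]
force: [-5.4, 2.3, 10.7]
grip_width: 0.0003
grip_force: 5.4
```

Run:
```python
from h import *
c=snap('scene','s12.png'); d=snap('side','d12.png')
a=cv2.resize(cv2.imread('pics/s12.png')[150:300,150:350],(400,300)); b=cv2.resize(cv2.imread('pics/d12.png')[150:300,250:450],(400,300))
cv2.imwrite('pics/m12.png',np.hstack([a,b]))
o=telemetry.get_obs(); print(cc(o['ee_pos']*1000).round(1),o['force'].round(1))
```

```text
[ 0.8 68.5 80.2] [-4.2  1.  10.4]
```

View pics/m12.png

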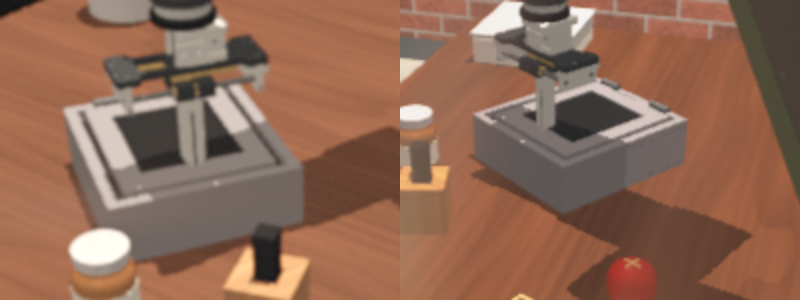

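Emit:
carry_out([
  [[0,0,-5,0,0,0,0],[0,0,-20,0,0,0,0],[0,0,-28,0,0,0,0],[0,0,-28,0,0,0,0],[0,0,-28,0,0,0,60],[0,0,-28,0,0,0,60],[0,0,-20,0,0,0,60],[0,0,0,0,0,-0.1095,60],[0,0,0,0,0,-0.1095,60],[0,0,0,0,0,-0.1095,60],[0,0,0,0,0,-0.1095,60],[0,0,0,0,0,-0.1095,60],[0,0,0,0,0,-0.1095,60],[0,0,0,0,0,-0.1095,60],[0,0,0,0,0,-0.1095,60],[0,0,0,0,0,0,60],[0,0,0,0,0,0,60]],
])

```text
time_s: 42.05
ee_pos: [0.5565, -0.1718, 0.2362]
eef_rot: [3.142, 0.0, 1.858]
force: [0.0, -0.5, -0.1]
grip_width: 0.0602
grip_force: 0.0
```

Run:
```python
from h import *
snap('wrist','w13.png');go((680,26,200,106.7),(680,26,84,106.7))
```

```text
at [ 556.5 -171.8  236.2] rpy [180.     0.   106.44] F [-0.5 -0.7  0.1] w 59.9 g 0.0 t 42.1
to (680, 26, 200, 106.7) shift [154.8 174.4  36.2] | 235.9 turn [ 0.     0.    -0.005]
to (680, 26, 84, 106.7) shift [  0.  -0. 116.] | 116.0 turn [0. 0. 0.]
```

Emit:
carry_out([
  [[19.4,21.8,4.5,0,0,0,60],[19.4,21.8,4.5,0,0,0,60],[19.4,21.8,4.5,0,0,0,60],[19.4,21.8,4.5,0,0,0,60],[19.4,21.8,4.5,0,0,0,60],[19.4,21.8,4.5,0,0,0,60],[19.4,21.8,4.5,0,0,0,60],[19.4,21.8,4.5,0,0,-0.005,60],[0,0,0,0,0,0,60],[0,0,0,0,0,0,60]],
])

```text
time_s: 42.93
ee_pos: [0.6792, 0.0281, 0.1992]
eef_rot: [-3.14, -0.0, 1.866]
force: [0.1, -1.2, -0.7]
grip_width: 0.0599
grip_force: 0.0
```

Run:
```python
from h import *
snap('wrist','w14.png');go((680,26,84,106.7))
im=cv2.imread('pics/w14.png'); a=np.radians(16.7); hx=np.array([np.cos(a),np.sin(a)]);hy=np.array([-np.sin(a),np.cos(a)])
def box(im,h,z,col):
    q=np.array([proj('w14.png',np.array([*(np.array([680,26])+sx*h*hx+sy*h*hy),z])/1000) for sx,sy in[(1,1),(1,-1),(-1,-1),(-1,1)]]); print(h,z,q.tolist()); return q
Q=[box(im,35,75,0),box(im,12.5,130,0)]
u,v=Q[0].mean(0).astype(int); x0,y0=max(u-90,0),max(v-75,0); cr=cv2.resize(im[y0:y0+150,x0:x0+180],None,fx=4,fy=4,interpolation=cv2.INTER_CUBIC)
for q in Q:
    for p in q: cv2.drawMarker(cr,tuple(int(4*(p[i]-(x0,y0)[i])+2) for i in(0,1)),(255,0,0),0,14,1)
print(x0,y0); cv2.imwrite('pics/w14c.png',cr)
```

```text
at [679.   27.  199.8] rpy [-179.96   -0.    106.86] F [-1.   0.4  0.8] w 60.7 g 0.0 t 42.98
to (680, 26, 84, 106.7) shift [ -1.3   0.7 115.8] | 115.8 turn [-0.001 -0.     0.003]
35 75 [[362.1, 186.8], [359.1, 272.0], [273.6, 271.7], [271.4, 186.4]]
12.5 130 [[336.0, 233.2], [335.3, 269.3], [298.0, 269.2], [297.7, 233.1]]
226 154
```

View pics/w14c.png

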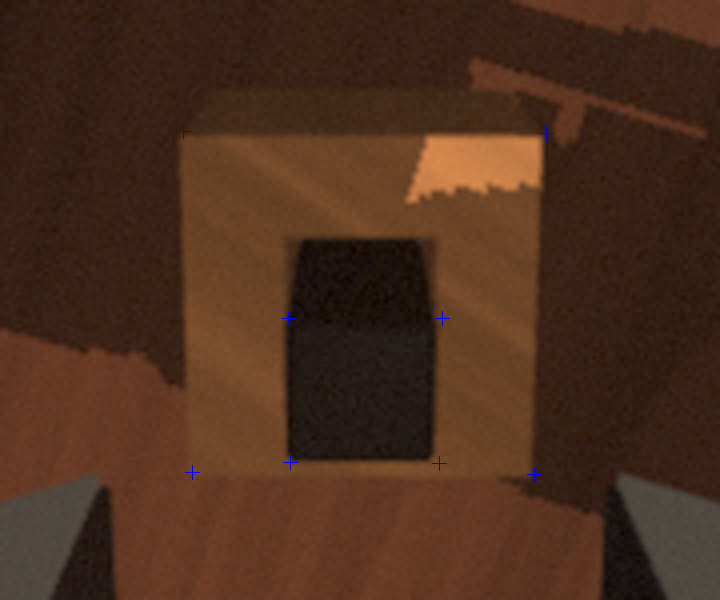

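Emit:
carry_out([
  [[-1.6,0,18,0,0,0.002,60],[0,0,20,0,0,0,60],[0,0,20,0,0,0,60],[0,0,20,0,0,0,60],[0,0,18,0,0,0,60],[0,0,12,0,0,0,60],[0,0,8,0,0,0,60],[0,0,0,0,0,0,60],[0,0,0,0,0,0,15],[0,0,0,0,0,0,15],[0,0,0,0,0,0,15],[0,0,0,0,0,0,15],[0,0,0,0,0,0,15],[0,0,0,0,0,0,15],[0,0,0,0,0,0,15],[0,0,0,0,0,0,15]],
], squeeze=45)

```text
time_s: 44.32
ee_pos: [0.6797, 0.0255, 0.0844]
eef_rot: [3.141, 0.0, 1.865]
force: [0.2, -0.2, 1.7]
grip_width: 0.0245
grip_force: 45.0
```

Run:
```python
from h import *
go((680,26,84,106.7)); print(telemetry.get_obs()['moment'].round(2))
```

```text
at [679.7  25.5  84.4] rpy [179.98   0.   106.84] F [ 0.2 -0.2  1.7] w 24.5 g 45.0 t 44.32
to (680, 26, 84, 106.7) shift [0.4 0.4 0.4] | 0.7 turn [0.    0.    0.002]
[ 0.02  0.05 -0.04]
```

Emit:
carry_out([
  [[0,0,-10,0,0,0,15],[0,0,-15,0,0,0,15],[0,0,-15,0,0,0,15],[0,0,-15,0,0,0,15],[0,0,-15,0,0,0,15],[0,0,-15,0,0,0,15],[0,0,-15,0,0,0,15],[0,0,-15,0,0,0,15],[0,0,-15,0,0,0,15],[0,0,0,0,0,0.1095,15],[0,0,0,0,0,0.1095,15],[0,0,0,0,0,0.1095,15],[0,0,0,0,0,0.1095,15],[0,0,0,0,0,0.1095,15],[0,0,0,0,0,0.1095,15],[0,0,0,0,0,0.1095,15],[0,0,0,0,0,0.1095,15],[0,0,0,0,0,0,15],[0,0,0,0,0,0,15]],
])

```text
time_s: 45.9
ee_pos: [0.6796, 0.0254, 0.2146]
eef_rot: [3.141, -0.0, 0.992]
force: [-0.2, -1.0, -1.1]
grip_width: 0.0249
grip_force: 45.0
```

Run:
```python
from h import *
S=[c0-98.5*X-85*Y,c0-98.5*X+108.5*Y,c0+98.5*X+108.5*Y,c0+98.5*X-85*Y]; print(np.round(S,1))
go((*S[0],200,56.6),(*S[0],164,56.6))
```

```text
[[ 389.3 -245.3]
 [ 495.8  -83.8]
 [ 660.3 -192.2]
 [ 553.7 -353.8]]
at [679.6  25.4 214.6] rpy [179.99  -0.    56.84] F [-0.2 -1.  -1.1] w 24.9 g 45.0 t 45.9
to (np.float64(389.2766225613298), np.float64(-245.3397154790175), 200, 56.6) shift [-385.4  -94.9   14.5] | 397.2 turn [ 0.    -0.     0.004]
to (np.float64(389.2766225613298), np.float64(-245.3397154790175), 164, 56.6) shift [ 0. -0. 36.] | 36.0 turn [0. 0. 0.]
```

Emit:
carry_out([
  [[-27.5,-6.8,0,0,0,0.004,15],[-27.5,-6.8,0,0,0,0,15],[-27.5,-6.8,0,0,0,0,15],[-27.5,-6.8,0,0,0,0,15],[-27.5,-6.8,0,0,0,0,15],[-27.5,-6.8,0,0,0,0,15],[-27.5,-6.8,0,0,0,0,15],[-27.5,-6.8,0,0,0,0,15],[-27.5,-6.8,0,0,0,0,15],[-27.5,-6.8,0,0,0,0,15],[-27.5,-6.8,0,0,0,0,15],[-27.5,-6.8,0,0,0,0,15],[-27.5,-6.8,0,0,0,0,15],[-27.5,-6.8,0,0,0,0,15],[0,0,14,0,0,0,15],[0,0,14,0,0,0,15],[0,0,14,0,0,0,15],[0,0,8,0,0,0,15],[0,0,0,0,0,0,15],[0,0,0,0,0,0,15]],
])

```text
time_s: 47.57
ee_pos: [0.3875, -0.2427, 0.1645]
eef_rot: [-3.142, 0.0, 0.986]
force: [1.1, -1.2, -0.5]
grip_width: 0.0248
grip_force: 45.0
```

Run:
```python
from h import *
snap('wrist','w15.png');S0=c0-98.5*X-85*Y;go((*S0,164,56.6))
o=telemetry.get_obs(); print(cc(o['ee_pos']*1000).round(1))
R0=R.from_euler('xyz',o['eef_rot']); tip=o['ee_pos']+R0.apply([0,0,.0744]); print(tip,proj('w15.png',tip))
im=cv2.imread('pics/w15.png'); print([proj('w15.png',np.array([*(c0-98.5*X+y*Y),72])/1000).tolist() for y in(-85,-40,0,108.5)])
f=3;x0,y0=210,100
cr=cv2.resize(im[y0:y0+200,x0:x0+266],None,fx=f,fy=f,interpolation=cv2.INTER_CUBIC)
# seam centre and seam walls at z 80
pts=[(tip*1000)]+[np.array([*(c0-98.5*X+y*Y),72]) for y in(-85,-60,-35,0,60,108.5)]
for p in pts:
    q=proj('w15.png',p/1000); cv2.drawMarker(cr,tuple(int(f*(q[i]-(x0,y0)[i])+1) for i in(0,1)),(0,0,255),0,9,1)
cv2.imwrite('pics/w15c.png',cr)
```

```text
at [ 387.7 -242.9  164.9] rpy [179.95   0.    56.5 ] F [ 0.2 -0.6 -1.2] w 24.6 g 45.0 t 47.62
to (np.float64(389.2766225613298), np.float64(-245.3397154790175), 164, 56.6) shift [-1.2  2.7  0.9] | 3.1 turn [ 0.001  0.    -0.002]
[-101.2  -83.8  164.9]
[ 0.38776293 -0.2428955   0.09050961] [315.7 245.3]
[[319.3, 239.5], [319.5, 176.4], [319.6, 115.5], [319.9, -77.9]]
```

View pics/w15c.png

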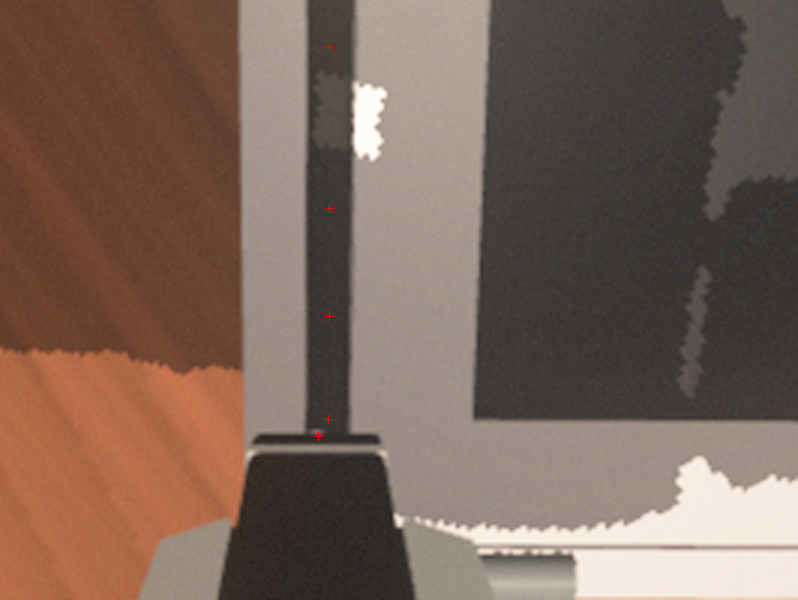

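```bash
cat >> h.py <<'E'
def seamfit(f,seg,ss):
    "offset of groove centre from estimate, mm, at carrier coordinate s along segment"
    g=cv2.cvtColor(cv2.imread('pics/'+f),cv2.COLOR_BGR2GRAY).astype(np.float32)
    g=cv2.GaussianBlur(g,(0,0),.7); t=np.arange(-11,11.01,.25); out=[]
    for s in ss:
        prof=0
        for e in np.linspace(-4,4,9):
            P=[{'n':c0+(-98.5+q)*X+(s+e)*Y,'y':c0+(s+e)*X+(108.5+q)*Y,'f':c0+(98.5+q)*X+(s+e)*Y}[seg] for q in t]
            uv=np.array([proj2(f,np.array([*p,80])/1000) for p in P],np.float32)
            prof=prof+cv2.remap(g,uv[:,0],uv[:,1],cv2.INTER_LINEAR).ravel()
        d=np.gradient(prof/9,t); i,j=d[:60].argmin(),d[30:].argmax()+30
        if 0<uv[0,0]<640 and 0<uv[0,1]<480: out.append((s,round((t[i]+t[j])/2,2),round(t[j]-t[i],2),round(float(d[i]),1),round(float(d[j]),1)))
    print(f,seg); [print('  ',*x) for x in out]
def proj2(f,p):
    c=np.load('pics/'+f+'.npz'); q=c['K']@(c['r'].T@(np.array(p,float)-c['o'])); return q[:2]/q[2]
E
python3 - <<'E'
from h import *
seamfit('w15.png','n',range(-75,60,15))
for f in('w13.png','w14.png'):
    seamfit(f,'n',range(-80,110,20));seamfit(f,'y',range(-80,90,20)); seamfit(f,'f',range(-80,110,20))
E
```

```text
w15.png n
   -75 -0.38 10.25 -51.3 47.3
   -60 -0.38 10.25 -53.9 49.1
   -45 -0.38 10.25 -58.5 44.6
   -30 0.0 10.5 -59.9 51.2
   -15 -0.12 10.25 -54.7 111.9
   0 -0.12 10.25 -55.7 47.5
   15 0.12 10.75 -74.8 66.0
   30 0.25 10.5 -108.9 106.9
   45 0.38 9.75 -117.9 89.1
w13.png n
   -80 -0.38 10.75 -66.2 71.5
   -60 -0.25 10.5 -67.5 72.9
   -40 -0.12 10.75 -68.0 75.2
   -20 0.0 10.5 -69.4 75.9
   0 0.25 10.5 -74.3 80.1
   20 1.0 9.0 -21.5 58.0
   40 1.12 9.25 -24.4 40.5
   60 1.25 9.5 -25.9 43.4
   80 1.38 9.25 -27.5 46.6
   100 1.62 9.25 -28.7 44.6
w13.png y
   -80 0.38 10.25 -43.0 49.3
   -60 0.38 10.25 -42.3 48.1
   -40 0.25 10.0 -41.5 47.7
   -20 0.12 10.25 -40.4 46.8
   0 -0.12 10.25 -69.8 84.1
   20 -0.25 10.0 -40.1 44.7
   40 -0.38 10.25 -40.3 44.8
   60 -0.62 10.25 -38.5 43.8
   80 -0.62 10.25 -37.6 40.7
w13.png f
   -80 -5.25 11.5 -15.9 1.4
   -60 -3.0 5.5 -58.1 11.8
   -40 -0.25 10.5 -58.6 48.6
   -20 -0.12 10.75 -58.3 49.0
   0 0.0 10.5 -59.4 49.3
   20 0.25 10.5 -59.6 49.6
   40 0.25 10.5 -60.5 52.5
   60 0.12 11.25 -33.1 1.6
   80 1.75 3.0 -0.5 0.7
   100 0.62 10.75 -26.6 54.5
w14.png n
   40 0.5 10.5 -34.8 43.7
   60 0.5 11.0 -30.8 36.3
   80 0.75 11.0 -31.1 33.5
   100 0.88 10.75 -33.1 31.4
w14.png y
   -80 0.5 11.0 -27.1 29.6
   -60 0.38 10.75 -27.2 30.8
   -40 1.38 9.75 -0.9 12.4
   -20 0.75 -5.5 -0.7 1.1
   0 -6.62 6.25 -0.5 3.8
   20 4.75 12.5 -3.1 0.7
   40 -2.38 1.25 -0.6 0.3
   60 -0.5 6.0 -2.8 0.7
   80 -0.5 10.5 -20.2 35.7
w14.png f
   40 -3.5 4.0 -2.9 0.0
   60 -2.12 -2.75 -1.7 8.8
   80 0.62 10.25 -27.7 31.5
   100 0.62 10.75 -31.5 31.2
```

```bash
cat >> h.py <<'E'
c0=c0+.1*X-.1*Y;_a=np.radians(-33.76);X=np.array([np.cos(_a),np.sin(_a)]);Y=np.array([-np.sin(_a),np.cos(_a)])
def st():
    o=telemetry.get_obs(); F=o['force']; print('carrier pos',cc(o['ee_pos']*1000).round(2),'yaw',np.degrees(o['eef_rot'][2]).round(2),'F(x,y,z)',round(F[:2]@X,1),round(F[:2]@Y,1),round(F[2],1),'M',o['moment'].round(2),'w',round(o['grip_width']*1000,1),'t',round(o['time_s'],2))
E
python3 - <<'E'
from h import *
go((*(c0-98.5*X-85*Y),150,56.24)); st()
E
```

```text
at [ 387.7 -242.9  164.9] rpy [179.95   0.    56.5 ] F [ 0.2 -0.6 -1.2] w 24.6 g 45.0 t 47.62
to (np.float64(389.2024280423595), np.float64(-244.66724545633048), 150, 56.24) shift [-0.7  2.2 14.9] | 15.1 turn [0.001 0.    0.004]
carrier pos [-100.74  -84.32  164.91] yaw 56.5 F(x,y,z) 0.5 -0.4 -1.2 M [-0.05  0.12 -0.01] w 24.6 t 47.62
```

Emit:
carry_out([
  [[-0.7,2.2,0,0,0,0.004,15],[0,0,0,0,0,0,15],[0,0,5,0,0,0,15],[0,0,5,0,0,0,15],[0,0,4,0,0,0,15],[0,0,2,0,0,0,15],[0,0,1,0,0,0,15],[0,0,0,0,0,0,15],[0,0,0,0,0,0,15]],
])

```text
time_s: 48.37
ee_pos: [0.3889, -0.2446, 0.1472]
eef_rot: [-3.142, 0.0, 0.981]
force: [-0.4, -0.2, -1.3]
grip_width: 0.0248
grip_force: 45.0
```

```bash
python3 -c "
from h import *
st()"
```

```text
carrier pos [-98.85 -85.09 147.19] yaw 56.19 F(x,y,z) -0.3 -0.4 -1.3 M [-0.06  0.11  0.03] w 24.8 t 48.37
```

Emit:
carry_out([
  [[0,0.3,0.4,0,0,0,15],[0,0,0.4,0,0,0,15],[0,0,0,0,0,0,15],[0,0,0,0,0,0,15]],
])

```text
time_s: 48.7
ee_pos: [0.3891, -0.2447, 0.1464]
eef_rot: [3.141, -0.0, 0.981]
force: [1.0, -0.7, -1.3]
grip_width: 0.025
grip_force: 45.0
```

Emit:
carry_out([
  [[0,0,0.3,0,0,0,15],[0,0,0,0,0,0,15],[0,0,0,0,0,0,15]],
])

```text
time_s: 48.95
ee_pos: [0.3892, -0.2448, 0.1462]
eef_rot: [3.141, 0.0, 0.981]
force: [-0.1, -0.8, 1.6]
grip_width: 0.025
grip_force: 45.0
```

```bash
python3 -c "
from h import *
st()"
```

```text
carrier pos [-98.45 -85.09 146.21] yaw 56.19 F(x,y,z) 0.4 -0.7 1.6 M [-0.1   0.08 -0.01] w 25.0 t 48.95
```

Emit:
carry_out([
  [[0,0,0.2,0,0,0,15],[2.9,0,0,0,0,0,15],[2.9,0,0,0,0,0,15],[2.9,0,0,0,0,0,15],[2.9,0,0,0,0,0,15],[2.9,0,0,0,0,0,15],[2.9,0,0,0,0,0,15],[2.9,0,0,0,0,0,15],[2.9,0,0,0,0,0,15],[2.9,0,0,0,0,0,15],[2.9,0,0,0,0,0,15]],
])

```text
time_s: 49.87
ee_pos: [0.4054, -0.2204, 0.1459]
eef_rot: [3.141, 0.0, 0.981]
force: [-2.7, -3.2, 5.0]
grip_width: 0.0245
grip_force: 45.0
```

```bash
python3 -c "
from h import *
st()"
```

```text
carrier pos [-98.5  -55.87 145.93] yaw 56.19 F(x,y,z) -0.5 -4.2 5.0 M [-0.99  0.74  0.  ] w 24.5 t 49.87
```

Emit:
carry_out([
  [[2.9,0,-0.15,0,0,0,15],[2.9,0,0,0,0,0,15],[2.9,0,0,0,0,0,15],[2.9,0,0,0,0,0,15],[2.9,0,0,0,0,0,15],[2.9,0,0,0,0,0,15],[2.9,0,0,0,0,0,15],[2.9,0,0,0,0,0,15],[2.9,0,0,0,0,0,15],[2.9,0,0,0,0,0,15],[2.9,0,0,0,0,0,15],[2.9,0,0,0,0,0,15]],
], squeeze=58)

```text
time_s: 50.87
ee_pos: [0.4247, -0.1915, 0.146]
eef_rot: [-3.142, 0.0, 0.981]
force: [-1.4, -2.9, 4.0]
grip_width: 0.0247
grip_force: 58.0
```

```bash
python3 -c "
from h import *
st()"
```

```text
carrier pos [-98.53 -21.01 145.97] yaw 56.18 F(x,y,z) 0.4 -3.2 4.0 M [-0.8   0.64  0.03] w 24.7 t 50.87
```

Emit:
carry_out([
  [[2.9,0,0,0,0,0,15],[2.9,0,0,0,0,0,15],[2.9,0,0,0,0,0,15],[2.9,0,0,0,0,0,15],[2.9,0,0,0,0,0,15],[2.9,0,0,0,0,0,15],[2.9,0,0,0,0,0,15],[2.9,0,0,0,0,0,15],[2.9,0,0,0,0,0,15],[2.9,0,0,0,0,0,15],[2.9,0,0,0,0,0,15],[2.9,0,0,0,0,0,15],[2.9,0,0,0,0,0,15],[2.9,0,0,0,0,0,15],[2.9,0,0,0,0,0,15],[2.9,0,0,0,0,0,15],[2.9,0,0,0,0,0,15],[2.9,0,0,0,0,0,15],[2.9,0,0,0,0,0,15],[2.9,0,0,0,0,0,15]],
])

```text
time_s: 52.53
ee_pos: [0.457, -0.1433, 0.146]
eef_rot: [-3.142, 0.0, 0.981]
force: [-2.1, -2.8, 3.6]
grip_width: 0.0248
grip_force: 58.0
```

```bash
python3 -c "
from h import *
st()"
```

```text
carrier pos [-98.49  36.99 145.98] yaw 56.19 F(x,y,z) -0.2 -3.5 3.6 M [-0.86  0.66 -0.06] w 24.8 t 52.53
```

Emit:
carry_out([
  [[2.9,0,0,0,0,0,15],[2.9,0,0,0,0,0,15],[2.9,0,0,0,0,0,15],[2.9,0,0,0,0,0,15],[2.9,0,0,0,0,0,15],[2.9,0,0,0,0,0,15],[2.9,0,0,0,0,0,15],[2.9,0,0,0,0,0,15],[2.9,0,0,0,0,0,15],[2.9,0,0,0,0,0,15],[2.9,0,0,0,0,0,15],[2.9,0,0,0,0,0,15]],
])

```text
time_s: 53.53
ee_pos: [0.4764, -0.1143, 0.146]
eef_rot: [-3.142, -0.0, 0.981]
force: [-2.4, -2.5, 4.8]
grip_width: 0.0245
grip_force: 58.0
```

Emit:
carry_out([
  [[2.9,0,0,0,0,0,15],[2.9,0,0,0,0,0,15],[2.9,0,0,0,0,0,15],[2.9,0,0,0,0,0,15],[2.9,0,0,0,0,0,15],[2.9,0,0,0,0,0,15],[2.9,0,0,0,0,0,15],[2.9,0,0,0,0,0,15],[2.9,0,0,0,0,0,15],[2.9,0,0,0,0,0,15],[2.9,0,0,0,0,0,15],[2.9,0,0,0,0,0,15],[1.9,0,0,0,0,0,15]],
])

```text
time_s: 54.62
ee_pos: [0.4968, -0.0839, 0.1461]
eef_rot: [3.142, 0.0, 0.981]
force: [-2.5, -5.1, 6.6]
grip_width: 0.0249
grip_force: 58.0
```

```bash
python3 -c "
from h import *
st(); go((*(c0+98.5*X+108.5*Y),145.98,56.24))"
```

```text
carrier pos [-98.38 108.46 146.06] yaw 56.19 F(x,y,z) 0.7 -5.6 6.6 M [-1.08  0.89  0.02] w 24.9 t 54.62
at [496.8 -83.9 146.1] rpy [1.800e+02 1.000e-02 5.619e+01] F [-2.5 -5.1  6.6] w 24.9 g 58.0 t 54.62
to (np.float64(660.5137559517226), np.float64(-193.27256335732318), 145.98, 56.24) shift [2.000e-01 1.969e+02 1.000e-01] | 196.9 turn [ 0.     0.    -0.001]
```

Emit:
carry_out([
  [[0,2.9,-0.1,0,0,0,15],[0,2.9,0,0,0,0,15],[0,2.9,0,0,0,0,15],[0,2.9,0,0,0,0,15],[0,2.9,0,0,0,0,15],[0,2.9,0,0,0,0,15],[0,2.9,0,0,0,0,15],[0,2.9,0,0,0,0,15],[0,2.9,0,0,0,0,15],[0,2.9,0,0,0,0,15],[0,2.9,0,0,0,0,15],[0,2.9,0,0,0,0,15]],
])

```text
time_s: 55.62
ee_pos: [0.5258, -0.1037, 0.1461]
eef_rot: [3.142, 0.0, 0.981]
force: [-1.5, 0.8, 3.6]
grip_width: 0.0248
grip_force: 58.0
```

```bash
python3 -c "
from h import *
st()"
```

```text
carrier pos [-63.27 108.16 146.06] yaw 56.18 F(x,y,z) -1.7 -0.2 3.6 M [ 0.21  0.69 -0.03] w 24.8 t 55.62
```

Emit:
carry_out([
  [[0.2,2.9,0,0,0,0,15],[0.2,2.9,0,0,0,0,15],[0,2.9,0,0,0,0,15],[0,2.9,0,0,0,0,15],[0,2.9,0,0,0,0,15],[0,2.9,0,0,0,0,15],[0,2.9,0,0,0,0,15],[0,2.9,0,0,0,0,15],[0,2.9,0,0,0,0,15],[0,2.9,0,0,0,0,15],[0,2.9,0,0,0,0,15],[0,2.9,0,0,0,0,15],[0,2.9,0,0,0,0,15],[0,2.9,0,0,0,0,15],[0,2.9,0,0,0,0,15],[0,2.9,0,0,0,0,15],[0,2.9,0,0,0,0,15],[0,2.9,0,0,0,0,15],[0,2.9,0,0,0,0,15],[0,2.9,0,0,0,0,15]],
])

```text
time_s: 57.28
ee_pos: [0.5742, -0.1356, 0.1461]
eef_rot: [3.142, -0.0, 0.981]
force: [-2.6, 0.6, 3.5]
grip_width: 0.0243
grip_force: 58.0
```

```bash
python3 -c "
from h import *
st()"
```

```text
carrier pos [ -5.27 108.5  146.11] yaw 56.18 F(x,y,z) -2.5 -1.0 3.5 M [ 0.24  0.79 -0.02] w 24.3 t 57.28
```

Emit:
carry_out([
  [[0,2.9,0,0,0,0,15],[0,2.9,0,0,0,0,15],[0,2.9,0,0,0,0,15],[0,2.9,0,0,0,0,15],[0,2.9,0,0,0,0,15],[0,2.9,0,0,0,0,15],[0,2.9,0,0,0,0,15],[0,2.9,0,0,0,0,15],[0,2.9,0,0,0,0,15],[0,2.9,0,0,0,0,15],[0,2.9,0,0,0,0,15],[0,2.9,0,0,0,0,15],[0,2.9,0,0,0,0,15],[0,2.9,0,0,0,0,15],[0,2.9,0,0,0,0,15],[0,2.9,0,0,0,0,15],[0,2.9,0,0,0,0,15],[0,2.9,0,0,0,0,15]],
])

```text
time_s: 58.78
ee_pos: [0.6176, -0.1647, 0.1461]
eef_rot: [3.142, 0.0, 0.981]
force: [-2.2, 1.4, 2.9]
grip_width: 0.0246
grip_force: 58.0
```

```bash
python3 -c "
from h import *
st()"
```

```text
carrier pos [ 46.91 108.42 146.11] yaw 56.18 F(x,y,z) -2.5 -0.1 2.9 M [0.26 0.75 0.03] w 24.6 t 58.78
```

Emit:
carry_out([
  [[0,2.9,0.05,0,0,0,15],[0,2.9,0,0,0,0,15],[0,2.9,0,0,0,0,15],[0,2.9,0,0,0,0,15],[0,2.9,0,0,0,0,15],[0,2.9,0,0,0,0,15],[0,2.9,0,0,0,0,15],[0,2.9,0,0,0,0,15],[0,2.9,0,0,0,0,15],[0,2.9,0,0,0,0,15],[0,2.9,0,0,0,0,15],[0,2.9,0,0,0,0,15],[0,2.9,0,0,0,0,15],[0,2.9,0,0,0,0,15],[0,2.9,0,0,0,0,15],[0,2.9,0,0,0,0,15],[0,2.9,0,0,0,0,15],[0,2.3,0,0,0,0,15]],
])

```text
time_s: 60.28
ee_pos: [0.6604, -0.1933, 0.1461]
eef_rot: [-3.141, -0.0, 0.981]
force: [-4.6, 3.1, 5.9]
grip_width: 0.0249
grip_force: 58.0
```

```bash
python3 -c "
from h import *
st()"
```

```text
carrier pos [ 98.38 108.42 146.12] yaw 56.18 F(x,y,z) -5.6 0.0 5.9 M [ 0.53  1.25 -0.02] w 24.9 t 60.28
```

Emit:
carry_out([
  [[-2.9,0,0,0,0,0,15],[-2.9,0,0,0,0,0,15],[-2.9,0,0,0,0,0,15],[-2.9,0,0,0,0,0,15],[-2.9,0,0,0,0,0,15],[-2.9,0,0,0,0,0,15],[-2.9,0,0,0,0,0,15],[-2.9,0,0,0,0,0,15],[-2.9,0,0,0,0,0,15],[-2.9,0,0,0,0,0,15]],
])

```text
time_s: 61.12
ee_pos: [0.6439, -0.2175, 0.1461]
eef_rot: [3.142, -0.0, 0.981]
force: [1.1, 2.2, 3.5]
grip_width: 0.0245
grip_force: 58.0
```

```bash
python3 -c "
from h import *
st()"
```

```text
carrier pos [ 98.19  79.16 146.08] yaw 56.18 F(x,y,z) -0.3 2.5 3.5 M [ 0.62 -0.31 -0.04] w 24.5 t 61.12
```

Emit:
carry_out([
  [[-2.9,0.2,0,0,0,0,15],[-2.9,0.1,0,0,0,0,15],[-2.9,0,0,0,0,0,15],[-2.9,0,0,0,0,0,15],[-2.9,0,0,0,0,0,15],[-2.9,0,0,0,0,0,15],[-2.9,0,0,0,0,0,15],[-2.9,0,0,0,0,0,15],[-2.9,0,0,0,0,0,15],[-2.9,0,0,0,0,0,15],[-2.9,0,0,0,0,0,15],[-2.9,0,0,0,0,0,15],[-2.9,0,0,0,0,0,15],[-2.9,0,0,0,0,0,15],[-2.9,0,0,0,0,0,15],[-2.9,0,0,0,0,0,15],[-2.9,0,0,0,0,0,15],[-2.9,0,0,0,0,0,15]],
])

```text
time_s: 62.62
ee_pos: [0.6151, -0.2611, 0.146]
eef_rot: [-3.142, 0.0, 0.981]
force: [2.6, 3.6, 3.8]
grip_width: 0.0246
grip_force: 58.0
```

```bash
python3 -c "
from h import *
st()"
```

```text
carrier pos [ 98.43  26.9  146.02] yaw 56.19 F(x,y,z) 0.2 4.4 3.8 M [ 0.74 -0.44  0.  ] w 24.6 t 62.62
```

Emit:
carry_out([
  [[-2.9,0,0,0,0,0,15],[-2.9,0,0,0,0,0,15],[-2.9,0,0,0,0,0,15],[-2.9,0,0,0,0,0,15],[-2.9,0,0,0,0,0,15],[-2.9,0,0,0,0,0,15],[-2.9,0,0,0,0,0,15],[-2.9,0,0,0,0,0,15],[-2.9,0,0,0,0,0,15],[-2.9,0,0,0,0,0,15],[-2.9,0,0,0,0,0,15],[-2.9,0,0,0,0,0,15],[-2.9,0,0,0,0,0,15],[-2.9,0,0,0,0,0,15],[-2.9,0,0,0,0,0,15],[-2.9,0,0,0,0,0,15],[-2.9,0,0,0,0,0,15],[-2.9,0,0,0,0,0,15]],
])

```text
time_s: 64.12
ee_pos: [0.5861, -0.3044, 0.146]
eef_rot: [-3.142, -0.0, 0.981]
force: [2.4, 2.7, 4.1]
grip_width: 0.025
grip_force: 58.0
```

```bash
python3 -c "
from h import *
st()"
```

```text
carrier pos [ 98.37 -25.27 146.03] yaw 56.18 F(x,y,z) 0.5 3.5 4.1 M [ 0.74 -0.4  -0.03] w 25.0 t 64.12
```

Emit:
carry_out([
  [[-2.9,0,0,0,0,0,15],[-2.9,0,0,0,0,0,15],[-2.9,0,0,0,0,0,15],[-2.9,0,0,0,0,0,15],[-2.9,0,0,0,0,0,15],[-2.9,0,0,0,0,0,15],[-2.9,0,0,0,0,0,15],[-2.9,0,0,0,0,0,15],[-2.9,0,0,0,0,0,15],[-2.9,0,0,0,0,0,15],[-2.9,0,0,0,0,0,15],[-2.9,0,0,0,0,0,15],[-2.9,0,0,0,0,0,15],[-2.9,0,0,0,0,0,15],[-2.9,0,0,0,0,0,15],[-2.9,0,0,0,0,0,15],[-2.9,0,0,0,0,0,15],[-2.9,0,0,0,0,0,15],[-2.9,0,0,0,0,0,15],[-2.9,0,0,0,0,0,15]],
])

```text
time_s: 65.78
ee_pos: [0.5538, -0.3526, 0.1461]
eef_rot: [-3.142, 0.0, 0.981]
force: [1.9, 3.0, 4.1]
grip_width: 0.0245
grip_force: 58.0
```

Emit:
carry_out([
  [[-2.4,0,0,0,0,0,15],[0,0,0,0,0,0,15]],
])

```text
time_s: 65.95
ee_pos: [0.5521, -0.3552, 0.1461]
eef_rot: [3.142, 0.001, 0.98]
force: [-1.2, -2.6, 4.9]
grip_width: 0.0241
grip_force: 58.0
```

```bash
python3 -c "
from h import *
st()"
```

```text
carrier pos [ 98.35 -86.41 146.06] yaw 56.16 F(x,y,z) 0.4 -2.8 4.9 M [-0.65  0.61  0.01] w 24.1 t 65.95
```

Emit:
carry_out([
  [[0,0,-3,0,0,0,15],[0,0,-6,0,0,0,15],[0,0,-12,0,0,0,15],[0,0,-16,0,0,0,15],[0,0,-16,0,0,0,15],[0,0,-16,0,0,0,15],[0,0,0,0,0,0,15],[0,0,0,0,0,0,15]],
])

```text
time_s: 66.62
ee_pos: [0.5528, -0.3545, 0.2159]
eef_rot: [3.14, 0.0, 0.981]
force: [-0.6, -0.1, -1.5]
grip_width: 0.0249
grip_force: 58.0
```

Run:
```python
from h import *
snap('wrist','w16.png'); a=cv2.imread('pics/w15.png');b=cv2.imread('pics/w16.png')
for (u0,u1,v0,v1) in [(288,344,240,262),(288,344,250,300),(308,324,240,252)]:
    m=cv2.matchTemplate(b[v0-10:v1+10,u0-10:u1+10],a[v0:v1,u0:u1],cv2.TM_CCOEFF_NORMED);_,s,_,l=cv2.minMaxLoc(m);print((l[0]-10,l[1]-10),round(s,3))
st(); go((679.7,25.5,214.6,56.84))
print(b[236:262,316].tolist()[::2], a[236:262,316].tolist()[::2])
```

```text
(-1, 0) 0.756
(0, 0) 0.81
(-3, 0) 0.8
carrier pos [ 98.17 -85.34 214.69] yaw 56.19 F(x,y,z) -0.1 -0.6 -0.3 M [-0.03  0.08 -0.08] w 25.1 t 66.67
at [ 552.5 -354.2  214.7] rpy [-179.98    0.     56.19] F [-0.4 -0.4 -0.3] w 25.1 g 58.0 t 66.67
to (679.7, 25.5, 214.6, 56.84) shift [ 3.863e+02 -1.056e+02  1.000e-01] | 400.5 turn [-0.     0.    -0.011]
[[50, 53, 61], [56, 62, 69], [63, 68, 75], [62, 69, 77], [82, 89, 96], [41, 44, 51], [88, 95, 106], [89, 97, 106], [40, 43, 50], [41, 46, 51], [39, 45, 51], [40, 39, 50], [42, 43, 51]] [[49, 51, 58], [44, 48, 56], [49, 54, 62], [49, 52, 59], [86, 92, 101], [40, 42, 49], [98, 109, 120], [102, 110, 122], [36, 40, 48], [42, 43, 52], [39, 42, 48], [44, 46, 52], [41, 42, 50]]
```

Emit:
carry_out([
  [[27.6,-7.5,0,0,0,0,15],[27.6,-7.5,0,0,0,0,15],[27.6,-7.5,0,0,0,0,15],[27.6,-7.5,0,0,0,0,15],[27.6,-7.5,0,0,0,0,15],[27.6,-7.5,0,0,0,0,15],[27.6,-7.5,0,0,0,0,15],[27.6,-7.5,0,0,0,0,15],[27.6,-7.5,0,0,0,0,15],[27.6,-7.5,0,0,0,0,15],[27.6,-7.5,0,0,0,0,15],[27.6,-7.5,0,0,0,0,15],[27.6,-7.5,0,0,0,0,15],[27.6,-7.5,0,0,0,0,15],[0,0,0,0,0,0,15]],
])

```text
time_s: 67.92
ee_pos: [0.6807, 0.0299, 0.2131]
eef_rot: [-3.139, 0.001, 0.985]
force: [0.9, 0.9, -0.3]
grip_width: 0.0248
grip_force: 58.0
```

Emit:
carry_out([
  [[0,0,0,0,0,-0.1105,15],[0,0,0,0,0,-0.1105,15],[0,0,0,0,0,-0.1105,15],[0,0,0,0,0,-0.1105,15],[0,0,0,0,0,-0.1105,15],[0,0,0,0,0,-0.1105,15],[0,0,0,0,0,-0.1105,15],[0,0,0,0,0,-0.1105,15],[0,0,0,0,0,0,15],[0,0,0,0,0,0,15],[0,0,0,0,0,0,15]],
])

```text
time_s: 68.83
ee_pos: [0.6802, 0.0249, 0.2144]
eef_rot: [-3.141, -0.0, 1.861]
force: [-0.7, -0.2, -1.8]
grip_width: 0.0245
grip_force: 58.0
```

Run:
```python
from h import *
go((679.7,25.5,160,106.84))
```

```text
at [680.2  24.9 214.4] rpy [-1.7995e+02 -1.0000e-02  1.0661e+02] F [-0.7 -0.2 -1.8] w 24.5 g 58.0 t 68.83
to (679.7, 25.5, 160, 106.84) shift [ 0.7 -0.3 54.4] | 54.5 turn [-0.001 -0.    -0.004]
```

Emit:
carry_out([
  [[0.7,-0.3,12,0,0,-0.004,15],[0,0,15,0,0,0,15],[0,0,15,0,0,0,15],[0,0,10,0,0,0,15],[0,0,4,0,0,0,15],[0,0,0,0,0,0,15],[0,0,0,0,0,0,15]],
])

```text
time_s: 69.42
ee_pos: [0.6801, 0.0257, 0.1594]
eef_rot: [3.141, 0.0, 1.868]
force: [0.6, 0.5, 0.4]
grip_width: 0.0245
grip_force: 58.0
```

Run:
```python
from h import *
go((679.7,25.5,84.4,106.84))
```

```text
at [680.1  25.7 159.4] rpy [1.7998e+02 1.0000e-02 1.0704e+02] F [0.6 0.5 0.4] w 24.5 g 58.0 t 69.42
to (679.7, 25.5, 84.4, 106.84) shift [-0.  -0.5 75. ] | 75.0 turn [0.    0.    0.003]
```

Emit:
carry_out([
  [[0,-0.4,5,0,0,0.003,15],[0,0,5,0,0,0,15],[0,0,5,0,0,0,15],[0,0,5,0,0,0,15],[0,0,5,0,0,0,15],[0,0,5,0,0,0,15],[0,0,5,0,0,0,15]],
])

```text
time_s: 70.0
ee_pos: [0.6795, 0.0256, 0.1234]
eef_rot: [-3.141, -0.0, 1.866]
force: [-0.1, 0.3, -0.4]
grip_width: 0.0248
grip_force: 58.0
```

Run:
```python
from h import *
go((679.7,25.5,84.4,106.84))
```

```text
at [679.5  25.6 123.4] rpy [-179.99   -0.    106.89] F [-0.1  0.3 -0.4] w 24.8 g 58.0 t 70.0
to (679.7, 25.5, 84.4, 106.84) shift [-0.1  0.2 39. ] | 39.0 turn [-0.    -0.     0.001]
```

Emit:
carry_out([
  [[0,0.1,3,0,0,0,15],[0,0,3,0,0,0,15],[0,0,3,0,0,0,15],[0,0,3,0,0,0,15],[0,0,3,0,0,0,15],[0,0,3,0,0,0,15]],
])

```text
time_s: 70.5
ee_pos: [0.6797, 0.0256, 0.1058]
eef_rot: [3.141, 0.0, 1.866]
force: [0.1, -0.1, -0.6]
grip_width: 0.0248
grip_force: 58.0
```

Emit:
carry_out([
  [[0,0,3,0,0,0,15],[0,0,3,0,0,0,15],[0,0,3,0,0,0,15],[0,0,3,0,0,0,15],[0,0,3,0,0,0,15],[0,0,2,0,0,0,15],[0,0,2,0,0,0,15],[0,0,1,0,0,0,15],[0,0,0.5,0,0,0,15],[0,0,0,0,0,0,15]],
])

```text
time_s: 71.33
ee_pos: [0.6797, 0.0256, 0.0855]
eef_rot: [3.142, 0.0, 1.866]
force: [-0.1, 0.1, -1.3]
grip_width: 0.0249
grip_force: 58.0
```

Run:
```python
from h import *
go((679.7,25.5,84.4,106.84))
```

```text
at [679.7  25.6  85.5] rpy [180.     0.   106.89] F [-0.1  0.1 -1.3] w 24.9 g 58.0 t 71.33
to (679.7, 25.5, 84.4, 106.84) shift [-0.1  0.   1.1] | 1.1 turn [0.    0.    0.001]
```

Lower the last millimetre until it bears, then release.

Emit:
carry_out([
  [[0,0,0.6,0,0,0,15],[0,0,0.5,0,0,0,15],[0,0,0.2,0,0,0,15],[0,0,0,0,0,0,15]],
])

```text
time_s: 71.67
ee_pos: [0.6797, 0.0256, 0.0844]
eef_rot: [3.141, 0.0, 1.866]
force: [-0.0, 0.2, 1.3]
grip_width: 0.0247
grip_force: 58.0
```

Emit:
carry_out([
  [[0,0,0,0,0,0,32],[0,0,0,0,0,0,40],[0,0,0,0,0,0,50],[0,0,0,0,0,0,60],[0,0,0,0,0,0,60],[0,0,-8,0,0,0,60],[0,0,-20,0,0,0,60],[0,0,-25,0,0,0,60],[0,0,-25,0,0,0,60],[0,0,-25,0,0,0,60],[0,0,-12,0,0,0,60],[0,0,0,0,0,0,60],[0,0,0,0,0,0,60]],
])

```text
time_s: 72.75
ee_pos: [0.6796, 0.0256, 0.1988]
eef_rot: [-3.142, -0.0, 1.866]
force: [0.3, 0.1, -0.8]
grip_width: 0.0601
grip_force: 0.0
```

Run:
```python
from h import *
go((679,27,199.8,106.86)); snap('wrist','w17.png'); snap('scene','s17.png'); snap('side','d17.png')
for f0,f1 in(('scene0.png','s17.png'),('side0.png','d17.png')):
    track(f0,f1,(680,26,115),12); track(f0,f1,(728,309,40),20); track(f0,f1,(762,189,25),18)
a=cv2.imread('pics/w14.png');b=cv2.imread('pics/w17.png')
m=cv2.matchTemplate(b[200:285,280:355],a[210:275,290:342],cv2.TM_CCOEFF_NORMED);_,s,_,l=cv2.minMaxLoc(m);print(l,(10,10),s)
for f in('s17.png',): 
    for p in [(475,420,55),(449,345,55),(422,270,55)]: track('s10.png',f,p,12)
seamfit('w17.png','n',range(60,110,20))
```

```text
at [679.6  25.6 198.8] rpy [-180.     -0.    106.89] F [ 0.3  0.1 -0.8] w 60.1 g 0.0 t 72.75
to (679, 27, 199.8, 106.86) shift [ 1.5 -0.1 -1. ] | 1.8 turn [-0.    -0.     0.001]
(283, 271) moved px (0, 0) score 0.9 at rest 0.9
(397, 369) moved px (0, 0) score 1.0 at rest 1.0
(330, 360) moved px (0, 0) score 1.0 at rest 1.0
(260, 227) moved px (0, 0) score 0.81 at rest 0.81
(196, 302) moved px (0, 0) score 1.0 at rest 1.0
(209, 278) moved px (0, 0) score 0.99 at rest 0.99
(10, 7) (10, 10) 0.9766843914985657
(499, 308) moved px (-32, -19) score 0.98 at rest -0.1
(467, 289) moved px (-1, -1) score 0.88 at rest 0.86
(438, 271) moved px (0, -1) score 0.73 at rest 0.72
w17.png n
   60 0.12 10.75 -31.4 34.3
   80 0.12 10.75 -31.6 34.6
   100 0.12 10.75 -32.4 29.6
```

Run:
```python
from h import *
for f in('s10.png','s17.png','d9.png','d17.png','side0.png','w10.png'):
    h=cv2.cvtColor(cv2.imread('pics/'+f),cv2.COLOR_BGR2HSV)
    m=((h[...,0]>=7)&(h[...,0]<=16)&(h[...,1]>150)&(h[...,2]>130)).astype(np.uint8); m=cv2.morphologyEx(m,cv2.MORPH_OPEN,np.ones((3,3),np.uint8))
    n,_,st_,ce=cv2.connectedComponentsWithStats(m); print(f,[(ce[i].round().astype(int).tolist(),int(st_[i,4])) for i in range(1,n) if st_[i,4]>80 and ce[i][1]>180])
print([proj(f,np.array(p)/1000).tolist() for f in('s17.png','d17.png','w10.png') for p in [(475,420,35),(449,345,35),(422,270,35)]])
```

```text
s10.png []
s17.png []
d9.png [([626, 281], 402), ([316, 290], 271), ([632, 308], 267), ([296, 341], 517), ([272, 362], 576)]
d17.png [([626, 281], 450), ([631, 309], 306), ([299, 343], 1356)]
side0.png [([315, 260], 761), ([284, 277], 340), ([632, 282], 199), ([317, 292], 339), ([266, 299], 324), ([632, 308], 217)]
w10.png [([452, 266], 16457), ([316, 192], 1820), ([375, 191], 199), ([638, 200], 118), ([615, 207], 327), ([621, 234], 439), ([588, 258], 457), ([379, 276], 540), ([379, 302], 488), ([368, 318], 272), ([403, 310], 82), ([192, 324], 1224), ([6, 322], 139), ([361, 329], 162), ([27, 356], 1489), ([439, 359], 296), ([55, 445], 548), ([315, 445], 377), ([526, 442], 988), ([581, 442], 1149), ([40, 450], 202), ([449, 461], 283), ([87, 458], 415)]
[[496.7, 315.3], [465.5, 296.1], [437.2, 278.4], [271.6, 356.4], [295.9, 336.2], [318.1, 318.2], [280.5, 54.2], [298.5, 125.7], [314.4, 191.6]]
```

Run:
```python
from h import *
for f in('d9.png','d17.png'):
    im=cv2.imread('pics/'+f);h=cv2.cvtColor(im,cv2.COLOR_BGR2HSV)
    m=((h[...,0]>=7)&(h[...,0]<=16)&(h[...,1]>150)&(h[...,2]>110)).astype(np.uint8)
    print(f)
    for r in range(304,392,5): print(r,''.join('#' if m[r:r+5,c:c+3].mean()>.5 else '.' for c in range(230,365,3)))
```

```text
d9.png
304 .............................................
309 .............................................
314 .............................................
319 .............................................
324 ....................#........................
329 ..................##....##...................
334 ..................###..####..................
339 ..................#########..................
344 ...........##..##.#########..................
349 ..........##....#########....................
354 .........####..####..........................
359 .........##########..........................
364 .........##########..........................
369 ...........######............................
374 .............................................
379 .............................................
384 .............................................
389 .............................................
d17.png
304 .............................................
309 ..........................##....#............
314 .........................###...###...........
319 .........................#########...........
324 .........................#########...........
329 ..................##.....########............
334 ..................###...###..................
339 ..................#########..................
344 ..................#########..................
349 ...................######....................
354 .............##.....##.......................
359 .............###...###.......................
364 .............########........................
369 .............######..........................
374 ..............###............................
379 .............................................
384 .............................................
389 .............................................
```

Run:
```python
from h import *
go((390,300,330,106.86))
```

```text
at [679.1  25.6 197.2] rpy [-1.7985e+02 -5.0000e-02  1.0689e+02] F [0.2 0.4 0.5] w 60.2 g 0.0 t 72.9
to (390, 300, 330, 106.86) shift [ 346.7 -197.3 -131.9] | 420.1 turn [-0.003 -0.001  0.001]
```

Run:
```python
from h import *
for n,u,v in[('before',272,357),('after',281,364)]:
    for z in(.035,): print(n,(ray('d17.png',u,v,z)*1000).round(0))
    q=(ray('d17.png',u,v,.035)*1000)[:2]-[449,345]; print('tray long/short',q@[.332,.943],q@[.943,-.332])
```

```text
before [474. 421.  35.]
tray long/short 80.23307939497194 -2.269963339422759
after [448. 434.  35.]
tray long/short 83.83900489188504 -31.100097262868925
```

Emit:
carry_out([
  [[0,0,-30,0,0,0,60],[0,0,-30,0,0,0,60],[0,0,-30,0,0,0,60],[0,0,-30,0,0,0,60],[26,-15,-1,0,0,0,60],[26,-15,-1,0,0,0,60],[26,-15,-1,0,0,0,60],[26,-15,-1,0,0,0,60],[26,-15,-1,0,0,0,60],[26,-15,-1,0,0,0,60],[26,-15,-1,0,0,0,60],[26,-15,-1,0,0,0,60],[26,-15,-1,0,0,0,60],[26,-15,-1,0,0,0,60],[26,-15,-1,0,0,0,60],[26,-15,-1,0,0,0,60],[26,-15,-1,0,0,0,60],[0,0,0,0,0,0,60],[0,0,0,0,0,0,60]],
])

```text
time_s: 74.48
ee_pos: [0.3941, 0.293, 0.3315]
eef_rot: [-3.141, 0.0, 1.868]
force: [-0.5, -0.4, -0.1]
grip_width: 0.0599
grip_force: 0.0
```

Run:
```python
from h import *
snap('wrist','w18.png'); go((0,0,0,0)); f='w18.png'
im=cv2.imread('pics/'+f)
print([proj(f,np.array(p)/1000).tolist() for p in [(475,420,35),(449,345,35),(422,270,35)]])
g=cv2.medianBlur(cv2.cvtColor(im,cv2.COLOR_BGR2HSV)[...,1],5)
r=np.linalg.norm(proj(f,[.475,.42,.03])-proj(f,[.507,.42,.03])); print('r',r)
C=cv2.HoughCircles(g,cv2.HOUGH_GRADIENT,1.5,40,param1=80,param2=22,minRadius=int(r*.85),maxRadius=int(r*1.15))
for x,y,rr in (C[0][:12] if C is not None else []):
    w=(ray(f,x,y,.036)*1000).round(0); q=w[:2]-[449,345]; print((x,y,rr),w,'tray',(q@[.332,.943]).round(),(q@[.943,-.332]).round(), cv2.mean(im[int(y)-5:int(y)+5,int(x)-5:int(x)+5])[:3])
```

```text
at [394.7 292.4 331.5] rpy [-1.7994e+02  3.0000e-02  1.0695e+02] F [-0.2 -0.5 -0.6] w 59.7 g 0.0 t 74.53
to (0, 0, 0, 0) shift [-164.5 -462.5  332.1] | 592.6 turn [-0.000e+00  1.000e-03  1.867e+00]
[[415.9, 108.5], [372.9, 164.9], [332.2, 217.1]]
r 27.037936311782364
(np.float32(393.75), np.float32(93.75), np.float32(30.1)) [445. 427.  36.] tray 76.0 -31.0 (170.06, 240.95000000000002, 255.0)
(np.float32(602.25), np.float32(264.75), np.float32(30.1)) [770. 312.  36.] tray 75.0 314.0 (169.36, 198.34, 208.84)
(np.float32(371.25), np.float32(165.75), np.float32(26.35)) [447. 344.  36.] tray -2.0 -2.0 (157.61, 234.31, 253.73000000000002)
(np.float32(332.25), np.float32(218.25), np.float32(24.85)) [422. 269.  36.] tray -81.0 -0.0 (101.26, 167.99, 229.61)
(np.float32(219.75), np.float32(165.75), np.float32(25.15)) [275. 291.  36.] tray -109.0 -146.0 (240.14000000000001, 254.0, 202.58)
(np.float32(194.25), np.float32(56.25), np.float32(26.8)) [220. 400.  36.] tray -24.0 -234.0 (189.1, 216.69, 254.97)
(np.float32(563.25), np.float32(252.75), np.float32(30.1)) [715. 312.  36.] tray 57.0 262.0 (166.76, 195.57, 206.82)
(np.float32(236.25), np.float32(308.25), np.float32(30.1)) [338. 116.  36.] tray -253.0 -29.0 (86.81, 96.79, 112.54)
(np.float32(272.25), np.float32(167.25), np.float32(26.8)) [335. 307.  36.] tray -74.0 -95.0 (76.05, 111.87, 183.44)
(np.float32(446.25), np.float32(102.75), np.float32(23.5)) [506. 436.  36.] tray 105.0 24.0 (192.33, 251.46, 255.0)
```

Run:
```python
from h import *
snap('side','d18.png'); snap('scene','s18.png')
def blob(f,p,r):
    im=cv2.imread('pics/'+f);h=cv2.cvtColor(im,cv2.COLOR_BGR2HSV);u,v=[int(x) for x in proj(f,np.array(p)/1000)]
    s=slice(v-r,v+r),slice(u-r,u+r)
    m=((h[...,0]>=5)&(h[...,0]<=17)&(h[...,1]>140)).astype(np.uint8)[s]; m=cv2.morphologyEx(m,cv2.MORPH_CLOSE,np.ones((5,5)))
    n,_,st_,ce=cv2.connectedComponentsWithStats(m);i=1+st_[1:,4].argmax(); x,y,w,hh,_a=st_[i]; return (f,u-r+x+w/2,v-r+y+hh/2),(w,hh)
for p in [(446,428,35),(449,345,35),(422,270,35)]:
    B=[blob(f,p,r) for f,r in(('w18.png',40),('d18.png',20),('s18.png',24))]; print([(b[0][1:],b[1]) for b in B],(tri([b[0] for b in B[:2]])*1000).round(0),(tri([b[0] for b in B[::2]])*1000).round(0))
f='w18.png'; print('tray corners px',[proj(f,np.array([*(np.array([449,345])+a*130*np.array([.332,.943])+b*65*np.array([.943,-.332])),45])/1000).tolist() for a,b in((1,-1),(1,1),(-1,1),(-1,-1))])
im=cv2.imread('pics/w18.png')
# wall profile across tray short axis at long=+40 (clear floor between buns)
P=[np.array([*(np.array([449,345])+40*np.array([.332,.943])+b*np.array([.943,-.332])),45])/1000 for b in range(-80,81,3)]
print([int(im[int(v),int(u)].mean()) for u,v in (proj(f,p) for p in P)])
```

```text
[((np.float64(395.0), np.float64(96.5)), (np.int32(58), np.int32(59))), ((np.float64(284.5), np.float64(362.0)), (np.int32(35), np.int32(40))), ((np.float64(503.0), np.float64(315.0)), (np.int32(32), np.int32(26)))] [446. 425.  33.] [450. 428.  21.]
[((np.float64(372.0), np.float64(166.0)), (np.int32(54), np.int32(54))), ((np.float64(295.0), np.float64(336.0)), (np.int32(40), np.int32(40))), ((np.float64(460.0), np.float64(293.0)), (np.int32(38), np.int32(42)))] [450. 344.  34.] [449. 338.  38.]
[((np.float64(332.5), np.float64(217.5)), (np.int32(51), np.int32(53))), ((np.float64(318.0), np.float64(318.0)), (np.int32(40), np.int32(40))), ((np.float64(442.0), np.float64(285.0)), (np.int32(38), np.int32(34)))] [422. 270.  35.] [423. 276.  24.]
tray corners px [[402.7, 30.5], [491.7, 106.3], [349.9, 280.2], [265.2, 220.7]]
[129, 122, 121, 120, 130, 211, 227, 157, 158, 231, 231, 228, 232, 237, 228, 229, 226, 211, 215, 225, 231, 238, 236, 234, 235, 231, 234, 236, 237, 234, 229, 233, 237, 235, 232, 228, 234, 234, 234, 232, 233, 235, 239, 146, 135, 137, 174, 229, 156, 135, 135, 130, 128, 126]
```

```bash
python3 -c "
from h import *
print(ctrl.hand_in())"
```

```text
the job is handed in; nothing more can be done
None
```

The job is handed in: both rolls are in the shut carrier, all three buns are in the tray (one was knocked against the tray wall but still reads as lying flat inside), the seam was traced end to end at about 3.5 cm/s with steady contact, and the stylus is back fully down in its holder. The mug and butter dish did not move; I did not check the jam jar at the end, though nothing was worked near it.

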